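Unlock the dust extractor's filter with a hex key and lift it out for cleaning

ROBOT

A 6-joint arm with a two-finger parallel gripper is mounted at the origin on the work surface. World frame = base frame: x ahead of the robot, y to its left, z up, the work surface at z = 0. Lengths are in m, angles in rad, forces in N, time in s.
With the tool pointing down it reaches from about 0.25 to 0.725 m from the base axis. Payload 4 kg.
Tool frame: the origin (TCP) lies at the very end of the fingers, on their centre line; the grasp point (between the pads) lies 19 mm behind it; z points along the fingers, y is the direction in which the jaws open and shut (so a half turn about z gives the same grasp; the last joint's range is limited). The gripper opens to 85 mm and grips with 20 to 120 N. Pads are 22 mm wide; open, the fingers measure 114 mm over their backs; the gripper's body (76 mm by 85 mm) begins 54 mm behind the grasp point. The pads swing forward as they close: fully open they stand 13 mm farther back than shut.
Start: joints at [-1.134, 0.241, 0.005, 1.335, 0, 1.571], TCP at [0.212, -0.453, 0.231] pointing down, gripper open.
Joint ranges: [-2.72, 2.72], [-1.05, 1.87], [-1.09, 1.28], [-1.99, 2.15], [-1.42, 1.44], [-3.14, 3.14]. Speed limits (rad/s): [2.79, 2.79, 3.14, 3.14, 3.14, 3.14].

INTERFACE

Orientations are given as a rotation vector (axis times angle).
In Python, from station import status, grab_frame, ctrl gives the robot as it stands.
- The arm moves only by the tool drive_tool, never from a script. Its argument "moves" is text: rows parted by semicolons, each of 7 numbers parted by spaces: the turn, a rotation vector about the tool's x, y, z as a fraction of full scale, then the shift along the tool's x, y, z as a fraction of full scale, then the gripper command: -1 is shut, 1 is fully open, values between are in proportion. In form: wx wy wz dx dy dz fingers; .... A call has 1 to 8 rows; each row is the pose to reach, as a shift and turn from the pose commanded when the call began, along the tool's axes at that moment; what a row does not reach only later rows make up. Full scale, the value 1, is 100 mm for a shift and 0.5 rad for a turn. A row lasts 1/12 s, in which the tool goes at most 41.7 mm and 7.16 degrees, less where a joint would pass 70% of its speed; a pose out of reach is approached as far as the arm can. A call with a number of a shift or a turn outside -1 to 1 is refused whole. A call with a gripper value outside its range is refused whole. The fingers move at their own pace and stop on an object; the grip force is fixed at half the most. Time passes only in rows, so rows that repeat a pose let the fingers close. It gives the time, the measured TCP pose, the force and the opening at its end, in the units of the state.
- status.get_state(): the state, without advancing time (a new reading comes with each control period).
- grab_frame(name): name is "side" or "top" or "wrist"; returns a dict with "frame" (420x560x3 uint8, blue, green, red), "fovy" (degrees; the focal length in pixels is half the picture's height over the tangent of half this angle, whatever the lens; pixels are square), "cx", "cy" (the principal point, pixels), "rvec" (rotation vector, rad) and "tvec" (3), from world to camera coordinates, as OpenCV has them. Camera axes: x right, y down, z forward; pixel columns grow to the right and rows downward; lengths in m; the calibration is good to about 2 mm. A picture is of the moment at which its call begins. There is no depth.
- ctrl.sign_off(): hands the job in, once; it reports no verdict.
The state is a dict: "clock": time; "joint_positions": joint angles; "joint_vel": joint speeds; "effort": joint torques, N m; "position": TCP position; "ee_rot": TCP orientation; "ft_force": force on the tool from outside, world axes, zero at the start; "ft_torque": the same for the moment, N m; "gripper_width": finger opening in m.
Only numpy, scipy, OpenCV 4.12 (cv2) and the standard library are available. Lean on these libraries where they do the work, as an engineer would, in place of code of your own. Each camera call takes 0.05 s, during which the arm holds its last target. There are 200 camera calls.

TASK

The intake filter of the bench dust extractor needs cleaning. Take the larger of the two T-handle hex keys from its stand, push it fully home in the recessed hex socket of the swing tab above the filter, and only then turn the tab with it a quarter turn anticlockwise, until it points sideways and is well clear of the filter. Stand the key back upright, all the way down, in a hole of the stand, then lift the filter out of its sloping frame by its pull and set it down, without dropping it, flat in the shallow open tray with the pull upwards; leave the other key, the jar, the pan and the loupe where they are.

Things in the scene. Friction and masses are not known exactly. Their poses are not given: they have to be found in the camera images.
- extractor: Fixed bench dust extractor, a white box 220 mm deep (x), 196 wide (y), 128 high at the back. Origin: centre of its footprint on the table; z up, -x its front, roughly towards the robot. Its intake face rises at 30 degrees from the top of the 45 mm high front. The filter lies in this face, the swing tab up the slope from it, mid-width. Behind, the top is flat with a 16 mm high outlet collar.
- socket (a point): Centre of the FLOOR of the hex socket in the swing tab's head. z: socket axis, out of the sloping face (30 degrees off vertical, leaning to the extractor's front). Turns with the tab: -x points from the head along the tab. 15 mm deep from head top to floor, hexagon 13 mm across flats (0.5 mm play each side, 0.17 rad turning play each way), two flats square to x; mouth flared at 45 degrees over its top 2.5 mm.
- tab_tip (a point): On top of the swing tab near its rounded end, 21 mm from the socket's axis. The tab is a 4 mm steel plate, 12 mm wide, reaching 27 mm from the axis of its round 28 mm head, which stands 5 mm proud of the face. At the start it overlaps the filter's upper edge by about 8 mm, 1 mm above it, and locks it in.
- latch (a joint): Turn of swing tab and socket about the socket's axis, rad. 0: tab straight down the slope, over the filter. Grows anticlockwise, seen looking onto the face, to a stop at 1.57 (tab sideways, to the extractor's -y side); other stop at -0.3. Starts between -0.2 and 0.25. Past 0.95 the tab is clear of the filter. Friction about 0.04 N m; stays where it is left.
- big_key: Larger T-handle hex key, loose, about 110 g. Origin: centre of the shaft's TIP; z along the shaft to the handle, x along the handle bar. Steel hex shaft 12 mm across flats (two flats square to x), 80 mm long, last 3 mm tapered; then a round ferrule, 24 mm diameter, 20 long; then the black bar 96 (x) by 20 (y) by 26 (z) mm, centred. Starts hanging upright in a stand hole, ferrule on the stand's top.
- big_key_grip (a point): Centre of the larger key's handle bar, 113 mm from the tip along the shaft; same axes as big_key. Grip the bar across its 20 mm width (y).
- small_key: Bystander: smaller T-handle hex key (6 mm shaft, black bar 60 by 14 by 20 mm) in the other hole of the stand. Origin at its shaft's tip, z towards the handle.
- stand: Fixed aluminium key stand, 135 mm long (y) by 60 mm (80 mm at the foot), 90 mm high: a 12 mm top plate with two round 17 mm holes 65 mm apart along y, closed at both ends, open below the plate down to a 6 mm foot plate. Origin: centre of its foot, z up.
- hole_a (a point): Centre of the mouth of the stand's hole on its -y side, 90 mm above the table. A key in place has its tip 80 mm below this point and, for the larger key, the bar's centre 33 mm above it. Either hole may hold the larger key.
- hole_b (a point): Centre of the mouth of the stand's other hole (+y side); otherwise as hole_a.
- filter: Grey filter cassette with wire mesh, loose, about 160 g, 96 mm (x, up the slope) by 126 (y) by 12 thick. It lies flush in a recess with about 2 mm play all round and comes straight out along its own z once the tab is aside. Origin: centre of its underside; z out through its face.
- filter_pull (a point): Centre of the bar of the filter's black bridge-shaped pull, 35 mm above its underside, 23 mm above its face; axes as filter. The bar, over the filter's middle, is 60 mm long (y), 10 wide (x), 14 high, on a post at each end.
- tray_in (a point): Centre of the inner floor of the fixed shallow tray on the table, z up. Inside 162 mm (x) by 202 mm (y), floor 4 mm and rim 30 mm above the table.
- jar: Bystander: small closed jar, 52 mm diameter, 75 mm high, loose. Origin at the centre of its foot.
- sieve_pan: Bystander: small brass pan, 100 mm diameter, 35 mm high, loose. Origin at the centre of its foot.
- loupe: Bystander: black eye loupe, 38 mm diameter, 34 mm high, loose. Origin at the centre of its foot.
Not all that is in view belongs to the job. What is shaped like the big_key but turquoise is not meant. Leave any orange look-alike of the filter alone.

How it is judged:
On the way, in this order (a step that is already met when the one before it is completed fails the run):
1. the larger key is fully home in the socket, its tip within 3 mm of the floor and in line with it to 0.12 rad, with the tab still over the filter (not yet turned past 0.45 rad) (z of big_key in the frame of socket below 0.003 m and x of big_key in the frame of socket between -0.003 and 0.003 m and y of big_key in the frame of socket between -0.003 and 0.003 m and angle between the z axis of big_key and the z axis of socket, either way round below 0.12 rad and value of joint latch below 0.45 rad), for 0.15 s.
2. the tab has been turned past 1.1 rad with the key still home (tip within 4 mm of the floor) (z of big_key in the frame of socket below 0.004 m and x of big_key in the frame of socket between -0.003 and 0.003 m and y of big_key in the frame of socket between -0.003 and 0.003 m and angle between the z axis of big_key and the z axis of socket, either way round below 0.12 rad and value of joint latch above 1.1 rad), for 0.1 s.
3. the larger key stands upright in a hole of the stand, its ferrule down on the top (within 6 mm) (angle between big_key's own z axis and vertical below 0.12 rad and ((horizontal distance between big_key and hole_a below 0.006 m and distance between big_key_grip and hole_a below 0.039 m) or (horizontal distance between big_key and hole_b below 0.006 m and distance between big_key_grip and hole_b below 0.039 m))), for 0.3 s.
4. the filter is lifted out of its frame (its pull more than 30 mm from where it started) (distance of filter_pull from where it was at the start of the episode above 0.03 m), for 0.1 s.
At the end, for the whole second after the job is handed in: The filter lies flat (within 0.08 rad) on the tray's floor, pull upwards, at rest; the larger key stands upright (within 0.12 rad) in a hole of the stand, down to within 6 mm, at rest; the tab is turned past 1.0 rad; nothing is held (all of step 3 and angle between filter's own z axis and vertical below 0.08 rad and x of filter in the frame of tray_in between -0.07 and 0.07 m and y of filter in the frame of tray_in between -0.09 and 0.09 m and z of filter in the frame of tray_in below 0.006 m and value of joint latch above 1 rad and linear speed of each of filter, big_key below 0.02 m/s); the robot touches nothing.
It fails at once if the tab is turned while the larger key is not home in its socket (tip more than 6 mm from the floor, or out of line) (value of joint latch between 0.45 and 0.95 rad and velocity of joint latch above 0.15 rad/s and not (z of big_key in the frame of socket below 0.006 m and x of big_key in the frame of socket between -0.003 and 0.003 m and y of big_key in the frame of socket between -0.003 and 0.003 m and angle between the z axis of big_key and the z axis of socket, either way round below 0.12 rad)).
It fails at once if the filter is let go more than 30 mm above the tray's floor (horizontal distance between filter and tray_in below 0.11 m and z of filter in the frame of tray_in above 0.03 m and contact force between the fingers and filter below 0.05 N).
It fails at once if the smaller key, the jar, the pan or the loupe is moved by more than 30 mm (distance of any of small_key, jar, sieve_pan, loupe from where it was at the start of the episode above 0.03 m).
It also fails if it takes over 72 s, if anything falls off the work surface, if the arm or the gripper's body presses on something with over 40 N, if the wrist force passes 120 N, or if a joint passes its speed limit or range.

## Working session

There is one attempt and no reset: what is moved stays moved. The work goes in short steps, Python scripts to look and compute and a tool call to move; the robot and the scene stay as the last step left them, time stands still between calls to the robot, and variables do not carry over. Pictures are saved under pics/ and viewed, about 8 in all and at most 12, crops included, and the job is handed in when it is done.

Besides the shell and the picture viewer there is one more tool, called after "Emit:" as a command line: name --argument value ..., lists and objects as JSON in quotes. drive_tool: Moves the arm, as the interface text tells. Its arguments: {"type":"object","properties":{"moves":{"type":"string"}},"required":["moves"]}

```bash
ls; mkdir -p pics; python3 - <<'E'
from station import status, grab_frame
import cv2,numpy as np
for n in ["side","top"]:
    f=grab_frame(n); cv2.imwrite(f"pics/{n}0.png",f["frame"]); np.save(f"pics/{n}0.npy",f,allow_pickle=True)
    print(n,f["fovy"],f["cx"],f["cy"],f["rvec"],f["tvec"], -cv2.Rodrigues(np.array(f["rvec"]))[0].T@np.array(f["tvec"]))
a=np.hstack([cv2.imread("pics/side0.png"),cv2.imread("pics/top0.png")])
print(status.get_state())
E
```

```text
pics
side 48.11992829991033 286.0097532535708 218.68477218519592 [ 2.04595237 -0.49327922  0.31913043] [-0.45766998  0.19680754  0.87028949] [ 0.08346195 -0.78952847  0.61259914]
top 54.58969597329935 275.77126398917386 210.79133655526036 [ 2.09774674 -2.12426957  0.2172952 ] [0.00788833 0.55092095 1.01372131] [ 3.30346530e-01 -1.32762935e-04  1.10547645e+00]
{'clock': 0.1, 'joint_positions': array([-1.13398863e+00,  2.41332862e-01,  3.90121858e-03,  1.33522476e+00,
       -3.94431168e-06,  1.57079532e+00]), 'joint_vel': array([0.00161249, 0.00060648, 0.00334188, 0.00113439, 0.00240936,
       0.00099243]), 'effort': array([-1.15350226e-04, -3.73136902e+01,  2.53010219e+01,  1.08622733e-02,
       -1.11201709e-04, -5.05166724e-06]), 'position': array([ 0.21128864, -0.45255097,  0.23052051]), 'ee_rot': array([-3.06519033e+00, -6.80302379e-01,  6.38749911e-04]), 'ft_force': array([ 0.7012438 , -1.46532   , -0.80404736]), 'ft_torque': array([-0.00381909,  0.0199438 , -0.00519072]), 'gripper_width': 0.08550335484145569}
```

View pics/side0.png

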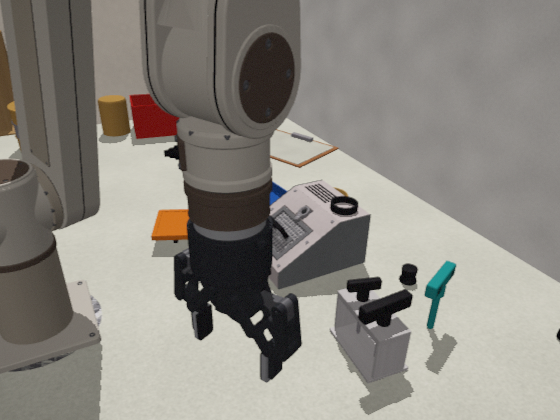

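View pics/top0.png

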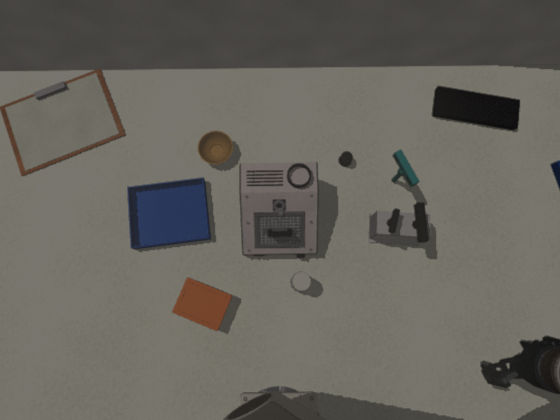

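The side view is partly blocked by the arm. The top view shows the big key (421,222), small key (394,221), extractor (279,209), tab head about (279,205), pull (281,233) and blue tray (171,213).

```bash
cat > h.py <<'E'
import cv2,numpy as np
from scipy.spatial.transform import Rotation as R
def cam(f):
    K=np.array([[210/np.tan(np.radians(f["fovy"]/2)),0,f["cx"]],[0,0,f["cy"]],[0,0,1.]]);K[1,1]=K[0,0]
    Rm=cv2.Rodrigues(np.array(f["rvec"],float))[0]; t=np.array(f["tvec"],float).ravel()
    return K,Rm,t
def ray(f,u,v):
    K,Rm,t=cam(f); d=Rm.T@np.linalg.solve(K,[u,v,1.]); return -Rm.T@t,d/np.linalg.norm(d)
def onz(f,u,v,z):
    c,d=ray(f,u,v); return c+d*(z-c[2])/d[2]
def proj(f,P):
    K,Rm,t=cam(f); return cv2.projectPoints(np.atleast_2d(np.asarray(P,float)),np.array(f["rvec"],float),t,K,None)[0].reshape(-1,2)
def tri(obs):  # [(f,u,v),...]
    A=np.zeros((3,3));b=np.zeros(3)
    for f,u,v in obs:
        c,d=ray(f,u,v);M=np.eye(3)-np.outer(d,d);A+=M;b+=M@c
    return np.linalg.solve(A,b)
def load(p): return np.load(p,allow_pickle=True).item()
E
python3 - <<'E'
from h import *
t=load("pics/top0.npy");s=load("pics/side0.npy")
g=t["frame"].astype(float); g=np.clip((g*2.0),0,255).astype(np.uint8)
a=cv2.resize(g[145:270,230:330],None,fx=4.5,fy=4.5,interpolation=cv2.INTER_CUBIC)
b=cv2.resize(g[190:260,360:440],None,fx=4.3,fy=4.3,interpolation=cv2.INTER_CUBIC)
c=np.zeros((562,800,3),np.uint8); c[:a.shape[0],:a.shape[1]]=a; c[:b.shape[0],455:455+b.shape[1]]=b[:,:345]
d=cv2.resize(s["frame"][255:385,325:470],None,fx=2,fy=2,interpolation=cv2.INTER_CUBIC); c[302:562,455:745]=d
cv2.imwrite("pics/c1.png",c)
# masks
hsv=cv2.cvtColor(t["frame"],cv2.COLOR_BGR2HSV)
m=cv2.inRange(hsv,(105,120,30),(130,255,255));m[:, 250:]=0
cn=max(cv2.findContours(m,0,1)[0],key=cv2.contourArea);r=cv2.minAreaRect(cn);print("tray",r)
print([onz(t,*p,.03).round(3) for p in cv2.boxPoints(r)])
m=(t["frame"].max(2)<28).astype(np.uint8);m[:,:375]=0;m[:190]=0;m[250:]=0;m[:,440:]=0
for cn in cv2.findContours(m,0,1)[0]:
    if cv2.contourArea(cn)>30: r=cv2.minAreaRect(cn);print("blk",r,cv2.contourArea(cn),onz(t,*r[0],.136).round(4),onz(t,*r[0],.133).round(4))
E
```

```text
tray ((168.52310180664062, 215.1846160888672), (55.31949234008789, 76.4053955078125), 82.87498474121094)
[array([0.613, 0.406, 0.03 ]), array([0.637, 0.2  , 0.03 ]), array([0.485, 0.178, 0.03 ]), array([0.462, 0.378, 0.03 ])]
```

View pics/c1.png

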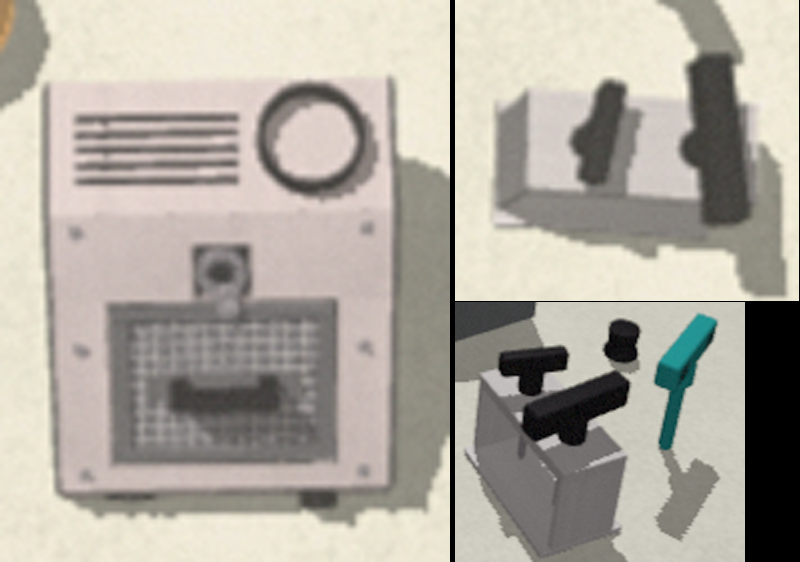

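The crop shows socket at about (278.7,205.3) with the tab turned slightly to −y. The big key's bar runs (517→521) nearly along world x.

```bash
python3 - <<'E'
from h import *
t=load("pics/top0.npy")
A=lambda x,y:(230+(x+.5)/4.5-.5,145+(y+.5)/4.5-.5)
B=lambda x,y:(360+(x-455+.5)/4.3-.5,190+(y+.5)/4.3-.5)
q=[onz(t,*A(*p),z) for p,z in [((45,83),.128),((392,79),.128),((57,492),.045),((390,488),.045),((51,216),.128),((394,213),.128)]]
for p in q: print(p.round(4))
# fit pose: model points
mod=np.array([[.11,.098],[.11,-.098],[-.11,.098],[-.11,-.098],[.0338,.098],[.0338,-.098]])
W=np.array(q)[:,:2]; mc=mod.mean(0);wc=W.mean(0)
H=((mod-mc)).T@(W-wc); yaw=np.arctan2(H[0,1]-H[1,0],H[0,0]+H[1,1]); c,s=np.cos(yaw),np.sin(yaw);Rz=np.array([[c,-s],[s,c]])
o=wc-Rz@mc; print("extr",o,yaw,"res",(W-(mod@Rz.T+o)).round(4).tolist())
# slope plane
n=np.array([*(Rz@[-.5,0]),np.cos(np.pi/6)]);p0=np.array([*(Rz@[-.11,0]+o),.045])
E=np.eye(3);E[:2,:2]=Rz
def onpl(px,off):
    c0,d=ray(t,*px);return c0+d*((n@(p0+n*off-c0))/(n@d))
for nm,px,off in [("socket",(221,273),.005),("tabtip",(229,303),.003),("pullbar",(224,397),.03)]:
    P=onpl(A(*px),off); print(nm,P.round(4),"in extr",(E.T@(P-[*o,0])).round(4))
tx=[B(*p) for p in [(697,56),(733,54),(746,222),(707,224)]]
for p in tx: print("bar",onz(t,*p,.136).round(4))
print("small",[onz(t,*B(*p),.13).round(4) for p in [(612,85),(592,182)]])
st=[B(*p) for p in [(527,92),(528,188),(707,208)]]; print("stand top",[onz(t,*p,.09).round(4) for p in st])
from station import status
E
```

```text
[0.6601 0.0904 0.128 ]
[ 0.6598 -0.1037  0.128 ]
[0.4398 0.0896 0.045 ]
[ 0.4397 -0.1032  0.045 ]
[0.5833 0.0866 0.128 ]
[ 0.5825 -0.1023  0.128 ]
extr [ 0.54960074 -0.0070515 ] -0.0012586337734687703 res [[0.0004, -0.0004], [0.0004, 0.0015], [0.0001, -0.0014], [0.0002, 0.0017], [-0.0003, -0.0043], [-0.0008, 0.0028]]
socket [ 0.5526 -0.0066  0.116 ] in extr [0.003  0.0004 0.116 ]
tabtip [ 0.5378 -0.0109  0.1052] in extr [-0.0118 -0.0039  0.1052]
pullbar [ 0.4848 -0.0074  0.1057] in extr [-0.0648 -0.0004  0.1057]
bar [ 0.5503 -0.3415  0.136 ]
bar [ 0.5512 -0.362   0.136 ]
bar [ 0.4552 -0.3608  0.136 ]
bar [ 0.4544 -0.3391  0.136 ]
small [array([ 0.5354, -0.2938,  0.13  ]), array([ 0.4797, -0.2785,  0.13  ])]
stand top [array([ 0.5402, -0.2553,  0.09  ]), array([ 0.4828, -0.2522,  0.09  ]), array([ 0.4697, -0.3559,  0.09  ])]
```

```bash
cat >> h.py <<'E'
def down(ang,tilt=0,ext_yaw=0):
    """tool pointing down, tool x at world angle ang; tilt: 30deg lean -> rotate about socket axis"""
    S=R.from_euler('y',-tilt)  # socket frame: z leans to -x
    return R.from_euler('z',ext_yaw)*S*R.from_euler('z',ang)*R.from_euler('x',np.pi)
def cur(s): return np.array(s["position"]),R.from_rotvec(s["ee_rot"])
def plan(p0,R0,wps):
    """moves for each waypoint relative to the previous one"""
    for p,Rt in wps:
        w=(R0.inv()*Rt).as_rotvec()/.5; d=R0.inv().apply(np.array(p)-p0)/.1
        print("turn",w.round(3),"shift",d.round(3),"minrows",round(max(np.linalg.norm(d)*100/41.7,np.linalg.norm(w)*.5/np.radians(7.16)),1)); p0,R0=np.array(p),Rt
E
python3 - <<'E'
from h import *
from station import status
p,r=cur(status.get_state())
plan(p,r,[([.30,-.42,.24],down(.20)),([.39,-.39,.24],down(-.02)),([.45,-.35,.24],down(-.02))])
E
```

```text
turn [-0.004  0.     0.474] shift [ 0.942  0.08  -0.095] minrows 2.3
turn [-0.   -0.    0.44] shift [ 0.942 -0.115 -0.   ] minrows 2.3
turn [0. 0. 0.] shift [ 0.592 -0.412 -0.   ] minrows 1.7
```

Emit:
drive_tool --moves "0 0 0.474 0.942 0.08 -0.095 0.2; 0 0 0.474 0.942 0.08 -0.095 0.2; 0 0 0.474 0.942 0.08 -0.095 0.2; 0 0 0.474 0.942 0.08 -0.095 0.2"

```text
clock: 0.43
position: [0.3036, -0.4191, 0.2407]
ee_rot: [-3.125, -0.32, -0.002]
ft_force: [-0.6, -0.2, -0.0]
gripper_width: 0.0516
```

Emit:
drive_tool --moves "0 0 0.44 0.942 -0.115 0 0.2; 0 0 0.44 0.942 -0.115 0 0.2; 0 0 0.44 0.942 -0.115 0 0.2; 0 0 0.44 0.942 -0.115 0 0.2"

```text
clock: 0.77
position: [0.3928, -0.3892, 0.2398]
ee_rot: [-3.14, 0.023, 0.0]
ft_force: [-0.7, -0.1, -0.2]
gripper_width: 0.0515
```

Emit:
drive_tool --moves "0 0 0 0.592 -0.412 0 0.2; 0 0 0 0.592 -0.412 0 0.2; 0 0 0 0.592 -0.412 0 0.2; 0 0 0 0.592 -0.412 0 0.2; 0 0 0 0.592 -0.412 0 0.2"

```text
clock: 1.18
position: [0.4491, -0.3509, 0.2404]
ee_rot: [-3.141, 0.032, 0.003]
ft_force: [-1.0, -0.1, -0.3]
gripper_width: 0.0509
```

```bash
python3 - <<'E'
from h import *
from station import status,grab_frame
s=status.get_state();print(s["position"],s["ee_rot"],s["joint_positions"],s["gripper_width"],s["clock"])
f=grab_frame("wrist");np.save("pics/w1.npy",f,allow_pickle=True)
g=grab_frame("side");np.save("pics/side1.npy",g,allow_pickle=True)
c=ray(f,280,210);print(f["fovy"],c)
print(proj(f,[[.5028,-.3505,.136],[.5075,-.286,.13],[.455,-.35,.136],[.551,-.35,.136]]))
cv2.imwrite("pics/w1.png",np.vstack([f["frame"],g["frame"][100:280]]))
E
```

```text
[ 0.44907192 -0.35090585  0.24043156] [-3.14126867e+00  3.16081711e-02  2.55563414e-03] [-6.62840657e-01  3.79358023e-01  2.21583115e-01  1.41441351e+00
 -8.58044387e-04  2.49887638e+00] 0.0508888546308151 1.1833
65.17291589913218 (array([ 0.53416027, -0.35324306,  0.38329559]), array([-0.33487749,  0.00842022, -0.94222405]))
[[277.75901171 138.25056478]
 [192.36709495 132.58846699]
 [278.47181025 199.61311128]
 [275.49326659  67.80781914]]
```

View pics/w1.png

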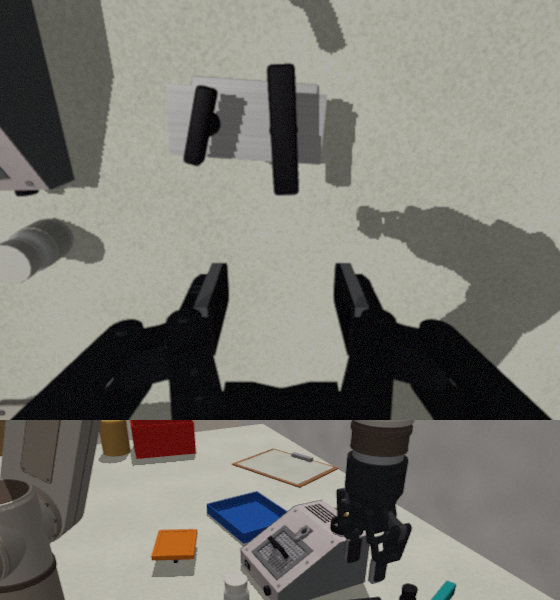

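The bar centre is at about (283,130) in the wrist view; the fingertips are at (220,266) and (344,266).

```bash
python3 - <<'E'
from h import *
f=load("pics/w1.npy");t=load("pics/top0.npy")
for p in [(268,66),(294.5,65),(298.5,193),(273.5,194)]: print(onz(f,*p,.136).round(4))
print(proj(f,[[.449,-.351,.2404]]))
gr=f["frame"].max(2); print(np.median(gr[100:125,278:288]),gr[130,255:310])
m=((gr<40)).astype(np.uint8); m[210:]=0;m[:50]=0
for cn in cv2.findContours(m,0,1)[0]:
    if cv2.contourArea(cn)>400:
        r=cv2.minAreaRect(cn); print(r,onz(f,*r[0],.136).round(4))
# black bar in top picture
g=t["frame"].max(2); print(g[222,405:440]); 
E
```

```text
[ 0.5523 -0.3448  0.136 ]
[ 0.5525 -0.3632  0.136 ]
[ 0.4601 -0.3658  0.136 ]
[ 0.4597 -0.3462  0.136 ]
[[279.43817384 275.30521094]]
25.0 [155 152 158 156 155 154 157 154 156 154 155 156 154 133  83  36  17  22
  22  26  25  26  28  29  21  24  28  25  30  27  20  22  13  17  25  14
  20  13  11  17  11  11  40  73  84  86  86  84  82  85  83  85  83  86
  85]
((204.4462890625, 126.13758850097656), (28.964223861694336, 77.85582733154297), 10.007979393005371) [ 0.5126 -0.2969  0.136 ]
((283.45843505859375, 128.961669921875), (128.81700134277344, 27.058364868164062), 87.70938873291016) [ 0.5095 -0.3548  0.136 ]
((28.561796188354492, 118.01007080078125), (145.54148864746094, 58.345672607421875), 76.63307189941406) [ 0.5208 -0.1696  0.136 ]
[104 103 104 104 105 105 104  78  46  34  34  32  34  33  34  34  35  35
  35  34  35  42  63  95 106 113 117 120 120 120 118 119 120 119 117]
```

```bash
python3 - <<'E'
from h import *
from station import status
p,r=cur(status.get_state())
plan(p,r,[([.5045,-.353,.195],down(0)),([.5045,-.353,.113],down(0)),([.5045,-.353,.113],down(0))])
E
```

```text
turn [ 0.     0.002 -0.043] shift [0.557 0.005 0.457] minrows 1.7
turn [0. 0. 0.] shift [ 0.   -0.    0.82] minrows 2.0
turn [0. 0. 0.] shift [0. 0. 0.] minrows 0.0
```

Emit:
drive_tool --moves "0 0 -0.043 0.557 0.005 0.2 0.2; 0 0 -0.043 0.557 0.005 0.457 0.2; 0 0 -0.043 0.557 0.005 0.457 0.2; 0 0 -0.043 0.557 0.005 0.457 0.2"

```text
clock: 1.62
position: [0.5042, -0.352, 0.1927]
ee_rot: [-3.139, -0.001, 0.008]
ft_force: [-0.8, 0.1, -0.3]
gripper_width: 0.0515
```

Emit:
drive_tool --moves "0 0 0 0 0 0.2 0.2; 0 0 0 0 0 0.4 0.2; 0 0 0 0 0 0.6 0.2; 0 0 0 0 0 0.82 0.2; 0 0 0 0 0 0.82 0.2; 0 0 0 0 0 0.82 0.2"

```text
clock: 2.12
position: [0.5046, -0.3526, 0.1137]
ee_rot: [-3.141, 0.0, 0.002]
ft_force: [-0.1, 0.0, 0.6]
gripper_width: 0.0512
```

Emit:
drive_tool --moves "0 0 0 0 0 0 -0.6; 0 0 0 0 0 0 -0.8; 0 0 0 0 0 0 -1; 0 0 0 0 0 0 -1; 0 0 0 0 0 0 -1; 0 0 0 0 0 0 -1; 0 0 0 0 0 0 -1; 0 0 0 0 0 0 -1"

```text
clock: 2.78
position: [0.507, -0.3533, 0.1157]
ee_rot: [3.138, 0.002, 0.005]
ft_force: [-0.6, -0.7, 7.3]
gripper_width: 0.0189
```

Emit:
drive_tool --moves "0 0 0 0 0 -0.15 -1; 0 0 0 0 0 -0.3 -1; 0 0 0 0 0 -0.5 -1; 0 0 0 0 0 -0.7 -1; 0 0 0 0 0 -0.9 -1; 0 0 0 0 0 -1 -1"

```text
clock: 3.28
position: [0.5069, -0.3526, 0.2162]
ee_rot: [3.139, 0.002, 0.005]
ft_force: [0.3, 0.3, -0.9]
gripper_width: 0.0185
```

Emit:
drive_tool --moves "0 0 0 0 0 -0.3 -1; 0 0 0 0 0 -0.6 -1; 0 0 0 0 0 -0.6 -1; 0 0 0 0 0 -0.6 -1; 0 0 0 0 0 -0.6 -1"

```text
clock: 3.7
position: [0.5058, -0.3519, 0.2723]
ee_rot: [-3.141, -0.002, 0.001]
ft_force: [-0.6, -0.1, -1.2]
gripper_width: 0.0188
```

```bash
python3 - <<'E'
from h import *
from station import status,grab_frame
s=status.get_state();print(s["position"],s["ee_rot"],s["joint_positions"],s["gripper_width"],s["clock"],s["ft_force"])
p,r=cur(s)
f=grab_frame("wrist");np.save("pics/w2.npy",f,allow_pickle=True)
g=grab_frame("side");np.save("pics/side2.npy",g,allow_pickle=True)
t=grab_frame("top");np.save("pics/top2.npy",t,allow_pickle=True)
P=p+r.apply([0,0,.1045]);print(proj(g,[p,P]),proj(f,[p,P]),proj(t,[p,P]))
i=proj(g,[P])[0].astype(int)
a=g["frame"][max(i[1]-130,0):i[1]+40,max(i[0]-100,0):i[0]+100];print(max(i[1]-130,0),max(i[0]-100,0))
a=cv2.resize(a,None,fx=2,fy=2,interpolation=cv2.INTER_CUBIC);print(a.shape)
b=cv2.resize(f["frame"][150:420,150:430],(350,338))
c=np.zeros((600,800,3),np.uint8);c[:a.shape[0],:a.shape[1]]=a;c[:338,a.shape[1]+10:a.shape[1]+360]=b
cv2.imwrite("pics/k1.png",c[:345])
E
```

```text
[ 0.50578586 -0.35189988  0.27228025] [-3.14093177e+00 -2.17587953e-03  1.34323445e-03] [-6.07892877e-01  4.73900780e-01  4.47191023e-01  1.54516555e+00
  5.23870522e-05  2.53231425e+00] 0.018789880619227522 3.7 [-0.55135213 -0.07094308 -1.23611214]
[[397.18230711 225.43470295]
 [387.62901478 283.43770696]] [[279.30743313 275.19501394]
 [279.79020463 206.85399704]] [[444.37313034 208.63159298]
 [426.42387472 218.08837204]]
153 287
(340, 400, 3)
```

View pics/k1.png

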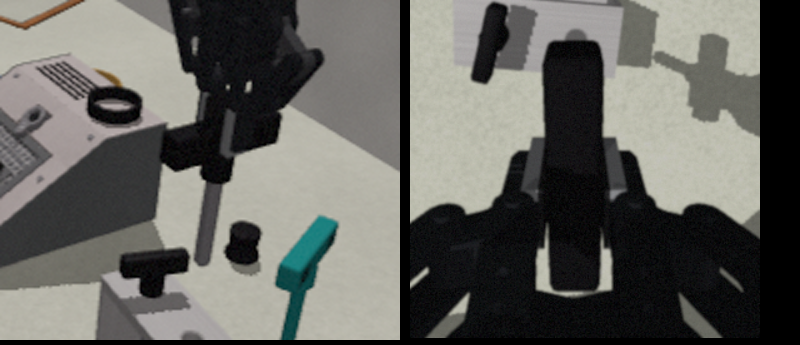

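The key hangs straight in the grip: the side-view tip is at about (387.6,284), matching the prediction of (387.6,283.4). Next I refine the socket from the side view.

```bash
python3 - <<'E'
from h import *
f=load("pics/w2.npy");g=load("pics/side2.npy");t=load("pics/top2.npy");t0=load("pics/top0.npy")
print("bar ends",onz(f,280.4,183.6,.2935),onz(f,280.4,382,.2935))
P=np.array([.5526,-.0066,.116]);q=proj(g,[P])[0];qt=proj(t,[P])[0];print(q,qt)
def crop(im,c,h,k):
    x,y=int(c[0])-h,int(c[1])-h; return cv2.resize(im[y:y+2*h,x:x+2*h],None,fx=k,fy=k,interpolation=cv2.INTER_CUBIC),(x,y)
a,oa=crop(g["frame"],q,20,10)
b,ob=crop(np.clip(t["frame"].astype(float)*1.8,0,255).astype(np.uint8),qt,20,10)
print(oa,ob)
cv2.imwrite("pics/s1.png",np.hstack([a,b]))
# tip in top image?
E
```

```text
bar ends [ 0.55833314 -0.35236651  0.2935    ] [ 0.4598341  -0.35255534  0.2935    ]
[302.49744451 210.10243898] [278.71454074 205.2686101 ]
(282, 190) (258, 185)
```

View pics/s1.png

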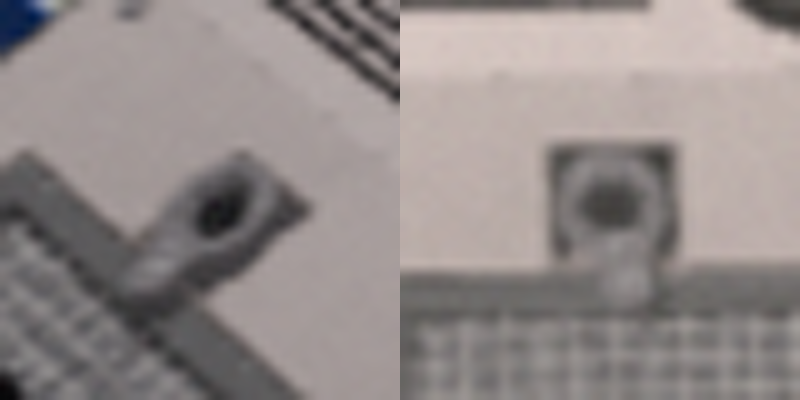

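```bash
python3 - <<'E'
from h import *
from station import status
g=load("pics/side2.npy");t=load("pics/top2.npy")
P=tri([(g,303.6,210.2),(t,278.6,205.05)]);print("tri",P,proj(g,[P]),proj(t,[P]))
# tab tip in top and side
T=tri([(g,282+13.9-.45,190+28.5-.45),(t,258+22.8-.45,185+28.2-.45)]);print("tab",T)
# calibration check: known extractor corners in side view vs model
E=np.array([.5496,-.0068,0]);
for p in [[.11,-.098,.128],[-.11,-.098,.045],[.0338,-.098,.128],[-.11,.098,.045]]: print(proj(g,[E+p]).round(1))
cv2.imwrite("pics/s2.png",cv2.resize(g["frame"][165:295,225:375],None,fx=5,fy=4.5,interpolation=cv2.INTER_CUBIC))
p,r=cur(status.get_state())
E
```

```text
tri [ 0.55425594 -0.0067286   0.11522279] [[303.16294211 210.28209788]] [[278.75593259 204.68855849]]
tab [ 0.53505589 -0.0099879   0.10213999]
[[369.2 214.8]]
[[276.5 273.4]]
[[339.3 222.6]]
[[238.6 228.6]]
```

View pics/s2.png

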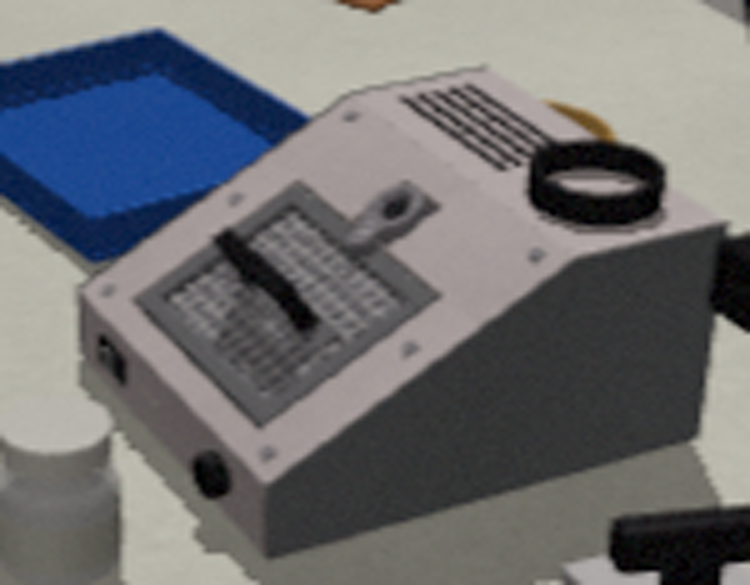

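Extractor corners in the side view sit 0.4 to 2 px right of the model, so there is a small camera bias. I'll check the tip against the socket in the images before inserting.

```bash
python3 - <<'E'
from h import *
from station import status
p,r=cur(status.get_state())
S=np.array([.5535,-.007,.116]);n=np.array([-.5,0,.866])
print(S+.1455*n, proj(load("pics/side2.npy"),[[.5058,-.352,.167],[.5088,-.352,.167]]))
plan(p,r,[([.50,-.265,.29],down(.0)),([.495,-.18,.29],down(.06,.17)),([.49,-.095,.29],down(.12,.35)),([.481,-.02,.265],down(.18,np.pi/6)),(S+.1455*n,down(.18,np.pi/6))])
E
```

```text
[ 0.48075  -0.007     0.242003] [[387.68510721 283.8820647 ]
 [389.21554779 283.35881433]]
turn [-0.004  0.006  0.003] shift [-0.052 -0.866 -0.187] minrows 2.1
turn [-0.01  0.34 -0.12] shift [-0.05 -0.85 -0.  ] minrows 2.0
turn [-0.032  0.359 -0.12 ] shift [ 0.002 -0.851 -0.008] minrows 2.0
turn [-0.052  0.343 -0.12 ] shift [-0.079 -0.765  0.204] minrows 1.9
turn [0. 0. 0.] shift [-0.092 -0.149  0.198] minrows 0.6
```

Emit:
drive_tool --moves "0 0 0 -0.052 -0.4 -0.187 -1; 0 0 0 -0.052 -0.866 -0.187 -1; 0 0 0 -0.052 -0.866 -0.187 -1; 0 0 0 -0.052 -0.866 -0.187 -1"

```text
clock: 4.18
position: [0.5005, -0.2629, 0.2915]
ee_rot: [-3.141, -0.008, 0.002]
ft_force: [-0.0, 0.1, -1.2]
gripper_width: 0.0185
```

Emit:
drive_tool --moves "-0.005 0.17 -0.06 -0.025 -0.425 0 -1; -0.01 0.34 -0.12 -0.05 -0.85 0 -1; -0.01 0.34 -0.12 -0.05 -0.85 0 -1; -0.01 0.34 -0.12 -0.05 -0.85 0 -1"

```text
clock: 4.52
position: [0.4922, -0.1786, 0.2892]
ee_rot: [3.127, 0.099, 0.258]
ft_force: [0.3, -0.7, -0.1]
gripper_width: 0.0187
```

Emit:
drive_tool --moves "-0.016 0.18 -0.06 0 -0.425 0 -1; -0.032 0.359 -0.12 0.002 -0.851 -0.008 -1; -0.032 0.359 -0.12 0.002 -0.851 -0.008 -1; -0.032 0.359 -0.12 0.002 -0.851 -0.008 -1"

```text
clock: 4.85
position: [0.4885, -0.0946, 0.2902]
ee_rot: [3.069, 0.189, 0.538]
ft_force: [1.3, 0.3, -1.3]
gripper_width: 0.0186
```

Emit:
drive_tool --moves "-0.026 0.17 -0.06 -0.04 -0.38 0.1 -1; -0.052 0.343 -0.12 -0.079 -0.765 0.204 -1; -0.052 0.343 -0.12 -0.079 -0.765 0.204 -1; -0.052 0.343 -0.12 -0.079 -0.765 0.204 -1"

```text
clock: 5.18
position: [0.4768, -0.0196, 0.261]
ee_rot: [2.984, 0.275, 0.783]
ft_force: [0.5, -0.5, -0.4]
gripper_width: 0.0188
```

Emit:
drive_tool --moves "0 0 0 -0.092 -0.149 0.198 -1; 0 0 0 -0.092 -0.149 0.198 -1; 0 0 0 -0.092 -0.149 0.198 -1; 0 0 0 -0.092 -0.149 0.198 -1; 0 0 0 -0.092 -0.149 0.198 -1"

```text
clock: 5.6
position: [0.4834, -0.0088, 0.2463]
ee_rot: [2.976, 0.269, 0.803]
ft_force: [-0.1, -0.5, -1.1]
gripper_width: 0.0188
```

```bash
cat > look.py <<'E'
from h import *
from station import status,grab_frame
import sys
n=sys.argv[1];L=float(sys.argv[2]) if len(sys.argv)>2 else .1055
s=status.get_state();print(s["position"],s["ee_rot"],s["joint_positions"].round(2),s["gripper_width"],s["clock"],s["ft_force"].round(1))
p,r=cur(s);print("toolz",r.apply([0,0,1]),"toolx",r.apply([1,0,0]))
P=p+r.apply([0,0,L]);print("tip",P)
out=[]
for c in ["side","top"]:
    f=grab_frame(c);np.save(f"pics/{c}_{n}.npy",f,allow_pickle=True)
    q=proj(f,[P])[0];x,y=int(q[0])-20,int(q[1])-20
    print(c,"pred tip",q.round(2),"origin",x,y,"S",proj(f,[[.5535,-.007,.116]])[0].round(2))
    out.append(cv2.resize(np.clip(f["frame"][y:y+40,x:x+40]*(1.6 if c=="top" else 1.2),0,255).astype(np.uint8),None,fx=10,fy=10,interpolation=cv2.INTER_CUBIC))
cv2.imwrite(f"pics/look_{n}.png",np.hstack(out))
E
python3 look.py a
```

```text
[ 0.48342274 -0.00878437  0.24629251] [2.97610324 0.26853161 0.80331069] [-0.03 -0.18 -0.54  0.69  0.01  2.94] 0.018838766106371665 5.6 [-0.1 -0.5 -1.1]
toolz [ 5.03215318e-01 -4.48090423e-04 -8.64160947e-01] toolx [0.85022551 0.17912021 0.4950076 ]
tip [ 0.53651196 -0.00883165  0.15512353]
side pred tip [297.25 196.11] origin 277 176 S [302.94 210.1 ]
top pred tip [279.8  208.24] origin 259 188 S [278.87 204.91]
```

View pics/look_a.png

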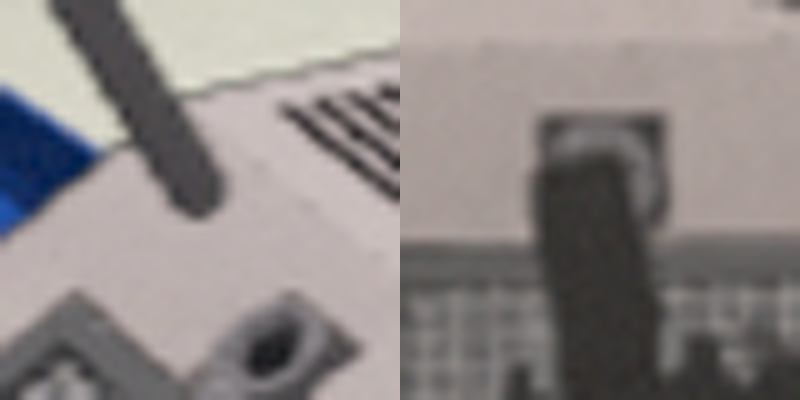

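```bash
python3 - <<'E'
from h import *
s=load("pics/side_a.npy");t=load("pics/top_a.npy")
def edges(f,rows,lo,hi,bgfrac=.5):
    g=cv2.cvtColor(f["frame"],cv2.COLOR_BGR2GRAY).astype(float);o=[]
    for v in rows:
        l=g[v,lo:hi]; k=l.argmin(); th=(l.min()+np.percentile(l,85))*bgfrac
        d=np.where(l<th)[0]; o.append((v,lo+d.min(),lo+d.max(),l.round().astype(int).tolist()))
    return o
for v,a,b,l in edges(t,range(202,224,2),268,292): print("T",v,a,b,l)
for v,a,b,l in edges(s,range(168,200,3),275,302): print("S",v,a,b,l)
p=np.array([.48342,-.00878,.24629]);d=np.array([.5032,-.0004,-.8642])
print(proj(s,[p+d*k for k in(.045,.065,.085,.1055)]).round(1).tolist(),proj(t,[p+d*k for k in(.045,.065,.085,.1055)]).round(1).tolist())
E
```

```text
T 202 273 285 [100, 99, 99, 99, 81, 54, 61, 70, 76, 70, 66, 66, 65, 72, 71, 59, 45, 70, 97, 101, 102, 102, 102, 100]
T 204 273 284 [99, 97, 98, 99, 78, 51, 43, 43, 42, 37, 35, 33, 35, 47, 59, 68, 59, 70, 95, 102, 101, 101, 102, 101]
T 206 272 285 [97, 97, 97, 85, 55, 35, 29, 33, 33, 34, 35, 36, 32, 41, 63, 71, 63, 59, 91, 101, 101, 101, 100, 100]
T 208 272 285 [98, 99, 99, 85, 55, 35, 34, 33, 34, 34, 36, 34, 34, 34, 55, 63, 50, 53, 89, 99, 100, 99, 99, 100]
T 210 272 284 [97, 98, 100, 95, 62, 34, 33, 34, 33, 34, 32, 33, 33, 32, 37, 48, 54, 72, 93, 98, 99, 99, 99, 100]
T 212 273 283 [74, 72, 75, 74, 55, 35, 32, 33, 32, 35, 33, 31, 33, 33, 32, 46, 64, 71, 70, 68, 66, 66, 66, 67]
T 214 273 283 [59, 60, 59, 60, 54, 41, 32, 33, 31, 32, 33, 33, 33, 33, 32, 39, 49, 56, 60, 60, 61, 60, 59, 60]
T 216 273 284 [62, 55, 52, 56, 55, 45, 35, 34, 32, 32, 32, 33, 32, 32, 32, 35, 46, 54, 65, 59, 54, 53, 64, 63]
T 218 274 284 [74, 73, 72, 77, 77, 63, 43, 32, 32, 33, 31, 32, 33, 32, 33, 32, 36, 57, 75, 69, 66, 67, 76, 71]
T 220 274 284 [72, 67, 69, 76, 81, 75, 51, 34, 32, 32, 33, 31, 33, 30, 33, 32, 36
[... 1096 characters left out ...]
, 159, 162, 160, 162]
S 189 275 296 [28, 25, 31, 30, 29, 30, 29, 35, 71, 109, 154, 175, 175, 171, 138, 58, 62, 61, 61, 59, 64, 89, 135, 151, 156, 159, 161]
S 192 275 297 [27, 33, 34, 26, 30, 24, 34, 32, 32, 26, 35, 79, 126, 150, 154, 150, 115, 55, 60, 63, 62, 65, 61, 100, 138, 153, 154]
S 195 275 298 [60, 57, 48, 39, 37, 36, 40, 75, 123, 143, 150, 152, 152, 153, 152, 152, 153, 147, 113, 53, 57, 62, 60, 64, 105, 142, 152]
S 198 275 279 [60, 62, 65, 71, 103, 132, 146, 149, 150, 150, 150, 149, 151, 150, 150, 151, 150, 152, 152, 150, 147, 143, 143, 148, 150, 151, 151]
[[285.3, 176.4], [289.3, 183.1], [293.3, 189.6], [297.2, 196.1]] [[280.1, 216.5], [280.0, 213.7], [279.9, 210.9], [279.8, 208.2]]
```

```bash
python3 - <<'E'
from h import *
s=load("pics/side_a.npy");t=load("pics/top_a.npy");t0=load("pics/top0.npy")
for px in [(303.2,210.1),(303.5,210.0),(303.7,209.9)]:
  print(px,[onz(s,*px,z).round(4).tolist() for z in (.115,.116,.117)])
# jacobian
b=proj(s,[[.5535,-.007,.116]])[0]
for e in np.eye(3)*.003: print((proj(s,[[.5535,-.007,.116]+e])[0]-b).round(2))
g=cv2.cvtColor(s["frame"],cv2.COLOR_BGR2GRAY); print(g[202:219,294:314])
E
```

```text
(303.2, 210.1) [[0.555, -0.0057, 0.115], [0.554, -0.0073, 0.116], [0.5531, -0.0088, 0.117]]
(303.5, 210.0) [[0.5558, -0.0056, 0.115], [0.5548, -0.0071, 0.116], [0.5539, -0.0087, 0.117]]
(303.7, 209.9) [[0.5564, -0.0054, 0.115], [0.5555, -0.0069, 0.116], [0.5545, -0.0085, 0.117]]
[ 1.18 -0.28]
[-0.67 -0.59]
[ 0.06 -1.19]
[[149 149 148 150 149 148 150 150 151 151 151 149 149 150 151 150 151 151
  152 152]
 [150 150 148 150 150 152 152 148 150 150 149 150 147 149 150 152 151 150
  152 152]
 [150 149 149 151 149 149 149 149 150 149 148 148 150 151 151 150 151 150
  151 152]
 [147 148 149 149 149 149 147 149 148 149 138 116 109 134 149 149 150 149
  151 152]
 [147 148 148 149 148 146 146 149 139 129 116 102 102 109 126 144 150 150
  148 149]
 [148 147 147 147 148 147 141 125 113 102  89  79  89 105 109 124 143 148
  151 149]
 [147 146 148 145 146 139 125 104  88  84  74  61  64  90 110  99 105 136
  149 149]
 [147 149 149 148 140 125 107  90  75  62  46  40  52  91 109  96  75 101
  134 150]
 [148 148 151 143 123 105  99  85  49  32  34  30  55  99 109  88  67  71
   93 130]
 [147 148 148 136 112  98  91  74  34  28  30  25  71 100  93  68  70  63
   88 134]
 [140 142 128 110 108 107  98  66  29  29  29  51  91  91  72  59  66 100
  135 151]
 [112 120  97  97 105 106 105  90  56  52  78  99  95  74  64  86 125 146
  151 151]
 [ 88  88  95 102 117 119 109 106 103 103  97  81  69  61  88 125 147 152
  153 153]
 [ 86  80  95 108 108 110 109  94  78  75  68  63  62  67 120 150 151 153
  152 153]
 [ 83  96 113 128 129 113  85  70  62  60  58  62  75 118 148 151 153 150
  152 151]
 [ 90 104 112 113 108  87  65  57  56  60  65  81 121 145 151 152 153 152
  150 151]
 [ 91 102 106 102  83  68  68  61  56  82 121 141 146 150 150 152 152 150
  151 151]]
```

```bash
python3 - <<'E'
from h import *
from station import status
p,r=cur(status.get_state());print(p,r.as_rotvec(),status.get_state()["clock"])
print("cmd",[.48075,-.007,.242],down(.18,np.pi/6).as_rotvec())
S=np.array([.5550,-.0075,.116]);n=np.array([-.5,0,.866])
L=.1055;T=down(.18,np.pi/6)
plan(p,r,[(S+(L+.015)*n,T),(S+(L+.003)*n,T),(S+(L-.005)*n,T)])
E
```

```text
[ 0.48256986 -0.00847734  0.24552308] [2.97688752 0.26905258 0.80185379] 5.7
cmd [0.48075, -0.007, 0.242] [2.97830837 0.26877384 0.79803532]
turn [ 0.001 -0.005  0.001] shift [-0.019 -0.013  0.279] minrows 0.7
turn [0. 0. 0.] shift [0.   0.   0.12] minrows 0.3
turn [0. 0. 0.] shift [0.   0.   0.08] minrows 0.2
```

Emit:
drive_tool --moves "0 -0.005 0 -0.019 -0.013 0.279 -1; 0 -0.005 0 -0.019 -0.013 0.279 -1; 0 -0.005 0 -0.019 -0.013 0.279 -1; 0 -0.005 0 -0.019 -0.013 0.279 -1; 0 -0.005 0 -0.019 -0.013 0.279 -1; 0 -0.005 0 -0.019 -0.013 0.279 -1"

```text
clock: 6.2
position: [0.4937, -0.0067, 0.2199]
ee_rot: [2.978, 0.271, 0.798]
ft_force: [0.2, -0.2, -0.8]
gripper_width: 0.0186
```

```bash
python3 - <<'E'
from h import *
from station import status
s=status.get_state();p,r=cur(s);print(p,r.as_rotvec(),s["ft_force"])
S=np.array([.5550,-.0075,.116]);n=np.array([-.5,0,.866])
L=.1055;T=down(.18,np.pi/6)
plan(p,r,[(S+(L+.002)*n,T),(S+(L-.005)*n,T),(S+(L-.015)*n,T)])
E
```

```text
[ 0.49374889 -0.00669717  0.21988303] [2.97825026 0.27108528 0.79759241] [ 0.18204176 -0.19687833 -0.7983225 ]
turn [-0.001  0.     0.003] shift [0.009 0.01  0.131] minrows 0.3
turn [0. 0. 0.] shift [0.   0.   0.07] minrows 0.2
turn [0. 0. 0.] shift [0.  0.  0.1] minrows 0.2
```

Emit:
drive_tool --moves "0 0 0 0.008 0.008 0.05 -1; 0 0 0 0.008 0.008 0.1 -1; 0 0 0 0.008 0.008 0.13 -1; 0 0 0 0.008 0.008 0.15 -1; 0 0 0 0.008 0.008 0.17 -1; 0 0 0 0.008 0.008 0.19 -1; 0 0 0 0.008 0.008 0.20 -1; 0 0 0 0.008 0.008 0.20 -1"

```text
clock: 6.87
position: [0.5041, -0.0071, 0.2015]
ee_rot: [2.98, 0.272, 0.794]
ft_force: [0.6, 0.9, -2.8]
gripper_width: 0.0191
```

```bash
sed -i 's/\.5535,-\.007/.555,-.0075/' look.py; python3 look.py b
```

```text
[ 0.50408952 -0.00707045  0.20146676] [2.97984482 0.27155192 0.79439029] [-0.02 -0.09 -0.59  0.55  0.01  2.94] 0.019056995467183632 6.8667 [ 0.6  0.9 -2.8]
toolz [ 0.49772036  0.00097576 -0.86733701] toolx [0.85300339 0.18050209 0.48969809]
tip [ 0.55659902 -0.00696751  0.1099627 ]
side pred tip [304.03 212.19] origin 284 192 S [303.64 210.06]
top pred tip [278.83 204.24] origin 258 184 S [279.06 204.32]
```

View pics/look_b.png

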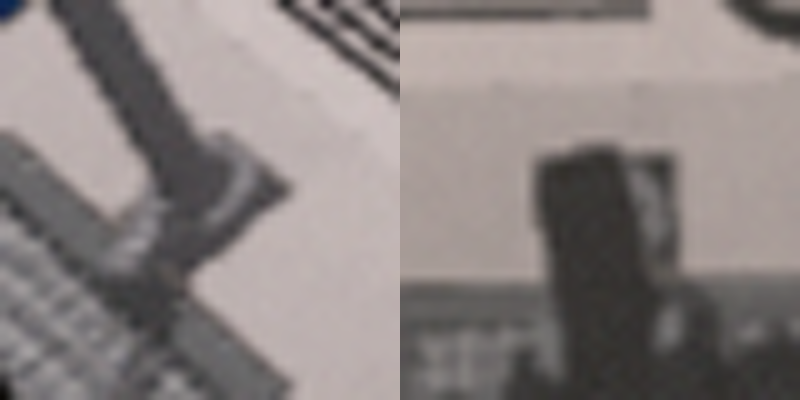

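The side view shows the shaft entering the head's ring, centred, with little force. I'll push on.

Emit:
drive_tool --moves "0 0 0 0 0 0.015 -1; 0 0 0 0 0 0.03 -1; 0 0 0 0 0 0.045 -1; 0 0 0 0 0 0.06 -1; 0 0 0 0 0 0.07 -1; 0 0 0 0 0 0.07 -1"

```text
clock: 7.47
position: [0.5076, -0.0071, 0.1954]
ee_rot: [2.98, 0.272, 0.795]
ft_force: [0.6, 1.0, -1.1]
gripper_width: 0.019
```

Emit:
drive_tool --moves "0 0 0 0 0 0.01 -1; 0 0 0 0 0 0.02 -1; 0 0 0 0 0 0.03 -1; 0 0 0 0 0 0.04 -1; 0 0 0 0 0 0.04 -1; 0 0 0 0 0 0.04 -1"

```text
clock: 7.97
position: [0.5096, -0.0071, 0.1939]
ee_rot: [2.979, 0.271, 0.798]
ft_force: [-11.7, 1.3, 12.2]
gripper_width: 0.0185
```

```bash
python3 look.py c
```

```text
[ 0.50955634 -0.0071448   0.1939235 ] [2.978516   0.27133981 0.79767694] [-0.02 -0.07 -0.59  0.53  0.01  2.94] 0.018501996016543745 7.9667 [-11.7   1.3  12.2]
toolz [ 4.99718636e-01  7.17793448e-04 -8.66187491e-01] toolx [0.85189434 0.18050928 0.49162225]
tip [ 0.56227665 -0.00706907  0.10254072]
side pred tip [306.12 214.6 ] origin 286 194 S [303.64 210.06]
top pred tip [278.83 202.7 ] origin 258 182 S [279.06 204.32]
```

Depth along the axis is 15.3 mm with 17 N of axial contact, so the key is home. I'll press slightly more, then turn.

Emit:
drive_tool --moves "0 0 0 0 0 0.01 -1; 0 0 0 0 0 0.015 -1; 0 0 0 0 0 0.015 -1; 0 0 0 0 0 0.015 -1"

```text
clock: 8.4
position: [0.5106, -0.0073, 0.1941]
ee_rot: [2.977, 0.271, 0.801]
ft_force: [-17.1, 1.6, 21.6]
gripper_width: 0.0189
```

Emit:
drive_tool --moves "0 0 -0.1 0 0 0 -1; 0 0 -0.2 0 0 0 -1; 0 0 -0.3 0 0 0 -1; 0 0 -0.4 0 0 0 -1; 0 0 -0.5 0 0 0 -1; 0 0 -0.6 0 0 0 -1; 0 0 -0.7 0 0 0 -1; 0 0 -0.7 0 0 0 -1"

```text
clock: 9.07
position: [0.5104, -0.0068, 0.194]
ee_rot: [2.807, 0.767, 0.755]
ft_force: [-18.6, 2.9, 21.2]
gripper_width: 0.0183
```

```bash
python3 look.py d
```

```text
[ 0.51040054 -0.00677574  0.19400741] [2.80693405 0.76742331 0.75497979] [-0.02 -0.07 -0.59  0.52  0.01  2.59] 0.018279997113937907 9.0667 [-18.6   2.9  21.2]
toolz [ 0.50124782  0.00168855 -0.86530213] toolx [0.74470868 0.50838353 0.43238312]
tip [ 0.56328219 -0.0065976   0.10271804]
side pred tip [306.41 214.34] origin 286 194 S [303.64 210.06]
top pred tip [278.64 202.3 ] origin 258 182 S [279.06 204.32]
```

Pose is steady and the force is unchanged. I'll continue the turn in the same way.

Emit:
drive_tool --moves "0 0 -0.12 0 0 0 -1; 0 0 -0.24 0 0 0 -1; 0 0 -0.36 0 0 0 -1; 0 0 -0.48 0 0 0 -1; 0 0 -0.6 0 0 0 -1; 0 0 -0.72 0 0 0 -1; 0 0 -0.84 0 0 0 -1; 0 0 -0.84 0 0 0 -1"

```text
clock: 9.83
position: [0.5099, -0.0064, 0.1938]
ee_rot: [2.51, 1.298, 0.675]
ft_force: [-20.4, 3.1, 23.5]
gripper_width: 0.0187
```

Emit:
drive_tool --moves "0 0 -0.12 0 0 0 -1; 0 0 -0.24 0 0 0 -1; 0 0 -0.36 0 0 0 -1; 0 0 -0.48 0 0 0 -1; 0 0 -0.6 0 0 0 -1; 0 0 -0.72 0 0 0 -1; 0 0 -0.84 0 0 0 -1; 0 0 -0.84 0 0 0 -1"

```text
clock: 10.5
position: [0.5094, -0.0064, 0.1934]
ee_rot: [2.13, 1.748, 0.573]
ft_force: [-22.1, 2.3, 24.2]
gripper_width: 0.0189
```

Emit:
drive_tool --moves "0 0 -0.12 0 0 0 -1; 0 0 -0.24 0 0 0 -1; 0 0 -0.36 0 0 0 -1; 0 0 -0.42 0 0 0 -1; 0 0 -0.42 0 0 0 -1; 0 0 -0.42 0 0 0 -1; 0 0 -0.42 0 0 0 -1"

```text
clock: 11.08
position: [0.5092, -0.0065, 0.1933]
ee_rot: [1.916, 1.938, 0.515]
ft_force: [-22.6, 1.8, 25.3]
gripper_width: 0.0189
```

```bash
python3 look.py e; python3 -c "
from station import status;print(status.get_state()['ft_torque'])"
```

```text
[ 0.50923292 -0.00647009  0.19332094] [1.91606867 1.93840396 0.51500349] [-0.02 -0.07 -0.6   0.53  0.01  1.54] 0.018924906653735956 11.0833 [-22.6   1.8  25.3]
toolz [ 0.49919974  0.00244764 -0.86648349] toolx [-0.01069621  0.99993722 -0.00333769]
tip [ 0.56189849 -0.00621186  0.10190694]
side pred tip [305.77 214.71] origin 285 194 S [303.64 210.06]
top pred tip [278.49 202.91] origin 258 182 S [279.06 204.32]
[0.7521601  2.64722229 0.36748902]
```

View pics/look_e.png

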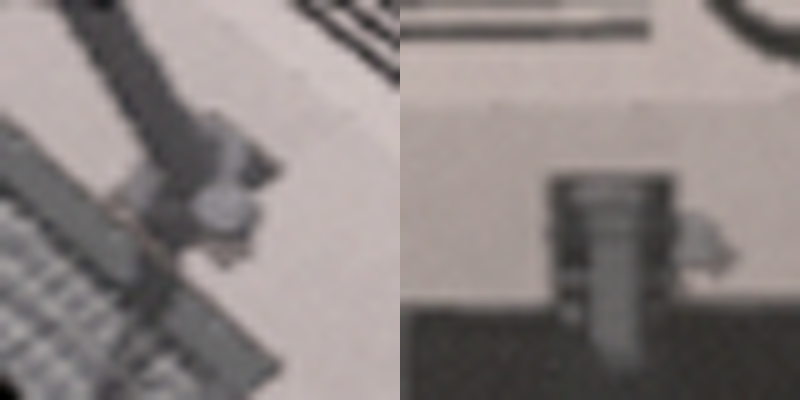

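The tab is turned to the −y side (blob at (705,240) in the top half). I'll ease the twist and withdraw along the axis.

Emit:
drive_tool --moves "0 0 0.05 0 0 -0.03 -1; 0 0 0.1 0 0 -0.06 -1; 0 0 0.1 0 0 -0.1 -1; 0 0 0.1 0 0 -0.15 -1; 0 0 0.1 0 0 -0.2 -1; 0 0 0.1 0 0 -0.3 -1; 0 0 0.1 0 0 -0.5 -1; 0 0 0.1 0 0 -0.7 -1"

```text
clock: 11.85
position: [0.4746, -0.0079, 0.2515]
ee_rot: [1.971, 1.894, 0.522]
ft_force: [0.5, 0.1, -0.9]
gripper_width: 0.0186
```

```bash
python3 - <<'E'
from h import *
from station import status
s=status.get_state();p,r=cur(s);print(p,r.as_rotvec(),s["ft_force"],s["gripper_width"])
g=np.pi/6
plan(p,r,[([.47,-.06,.29],down(1.1,.4)),([.48,-.14,.29],down(.75,.26)),([.49,-.22,.29],down(.4,.12)),([.5,-.30,.285],down(.05)),([.506,-.352,.285],down(0))])
t=load("pics/top_e.npy");c=proj(t,[[.503,-.350,.09]])[0].astype(int);print(c)
gr=cv2.cvtColor(t["frame"],cv2.COLOR_BGR2GRAY);print(gr[c[1]-8:c[1]+9,c[0]-9:c[0]+10])
E
```

```text
[ 0.47459873 -0.00793478  0.25152751] [1.97097014 1.89408818 0.52238562] [ 0.52816018  0.10386739 -0.87054111] 0.01856831467019299
turn [ 0.233 -0.058  0.861] shift [-0.515  0.171 -0.356] minrows 3.6
turn [ 0.225 -0.169  0.699] shift [-0.671  0.445  0.039] minrows 3.0
turn [ 0.153 -0.236  0.699] shift [-0.475  0.651  0.026] minrows 3.0
turn [ 0.054 -0.235  0.699] shift [-0.226  0.773  0.062] minrows 3.0
turn [ 0.  -0.   0.1] shift [0.034 0.522 0.   ] minrows 1.3
[414 224]
[[107 106 105 106 105 106 106 105 107 107 105 107 107 108 106 107 108 107
  106]
 [108 107 107 106 106 106 107 106 106 107 107 106 106 106 106 106 106 106
  107]
 [107 108 107 106 107 106 107 107 107 107 106 107 107 107 106 105 107 106
  106]
 [106 106 106 107 106 105 105 106 106 107 107 107 107 107 107 107 106 106
  107]
 [107 107 105 106 105 106 106 106 106 104 102 102 104 106 106 107 107 107
  107]
 [106 105 105 107 106 106 106 106 103  89  83  82  86  96 104 107 107 106
  106]
 [105 105 106 106 106 107 105 102  95  91  86  72  63  76  96 106 106 107
  107]
 [106 106 106 107 106 106 105 102 103 105 104  90  68  63  84 103 107 106
  106]
 [108 106 107 106 106 106 106 103 105 109 109  97  68  59  77  99 106 107
  106]
 [107 106 106 106 107 107 107 100  87  85  82  77  58  60  75  98 106 107
  107]
 [106 106 106 106 106 106 106 102  84  70  67  63  52  63  83 101 107 108
  108]
 [106 106 107 106 106 105 107 107  97  83  74  66  60  76  95 106 107 107
  107]
 [107 107 107 107 106 108 106 107 105 101  96  92  91  98 104 107 106 106
  106]
 [106 107 107 106 107 107 107 106 108 107 106 105 105 106 107 106 106 107
  106]
 [107 107 107 107 107 107 107 107 107 107 107 108 107 106 106 108 107 108
  107]
 [106 106 106 106 105 107 106 106 108 106 107 107 108 107 107 107 107 107
  108]
 [106 105 106 105 105 106 106 105 106 106 106 106 105 107 108 108 107 109
  107]]
```

Emit:
drive_tool --moves "0.06 -0.015 0.2 -0.13 0.04 -0.1 -1; 0.12 -0.03 0.4 -0.26 0.08 -0.2 -1; 0.18 -0.045 0.65 -0.4 0.13 -0.3 -1; 0.233 -0.058 0.861 -0.515 0.171 -0.356 -1; 0.233 -0.058 0.861 -0.515 0.171 -0.356 -1"

```text
clock: 12.27
position: [0.473, -0.0621, 0.2931]
ee_rot: [2.463, 1.503, 0.506]
ft_force: [0.1, -0.1, -1.3]
gripper_width: 0.0187
```

Emit:
drive_tool --moves "0.06 -0.04 0.18 -0.17 0.11 0.01 -1; 0.12 -0.08 0.36 -0.34 0.22 0.02 -1; 0.17 -0.13 0.52 -0.5 0.33 0.03 -1; 0.225 -0.169 0.699 -0.671 0.445 0.039 -1; 0.225 -0.169 0.699 -0.671 0.445 0.039 -1"

```text
clock: 12.68
position: [0.4822, -0.1425, 0.2894]
ee_rot: [2.814, 1.104, 0.369]
ft_force: [1.0, -0.4, -0.8]
gripper_width: 0.0186
```

Emit:
drive_tool --moves "0.04 -0.06 0.18 -0.12 0.16 0.01 -1; 0.08 -0.12 0.36 -0.24 0.32 0.02 -1; 0.12 -0.18 0.52 -0.36 0.49 0.02 -1; 0.153 -0.236 0.699 -0.475 0.651 0.026 -1; 0.153 -0.236 0.699 -0.475 0.651 0.026 -1"

```text
clock: 13.1
position: [0.4921, -0.2221, 0.2884]
ee_rot: [3.05, 0.616, 0.184]
ft_force: [0.7, 0.9, -1.2]
gripper_width: 0.0186
```

Emit:
drive_tool --moves "0.014 -0.06 0.18 -0.06 0.2 0.015 -1; 0.028 -0.12 0.36 -0.12 0.4 0.03 -1; 0.04 -0.18 0.52 -0.17 0.58 0.045 -1; 0.054 -0.235 0.699 -0.226 0.773 0.062 -1; 0.054 -0.235 0.699 -0.226 0.773 0.062 -1; 0.054 -0.235 0.699 -0.226 0.773 0.062 -1"

```text
clock: 13.6
position: [0.5011, -0.2993, 0.2831]
ee_rot: [-3.138, -0.084, -0.002]
ft_force: [0.1, 0.6, -1.8]
gripper_width: 0.0186
```

```bash
python3 - <<'E'
from h import *
from station import status,grab_frame
s=status.get_state();p,r=cur(s);print(p,r.as_rotvec(),s["joint_positions"].round(2),s["gripper_width"],r.apply([0,0,1]))
plan(p,r,[([.506,-.3525,.285],down(0))])
t=load("pics/top_e.npy");print("hole top",onz(t,416.1,224.5,.09))
f=load("pics/side_e.npy")
c=proj(f,[[.505,-.352,.09]])[0];x,y=c.astype(int);print(c)
gr=cv2.cvtColor(f["frame"],cv2.COLOR_BGR2GRAY);print(gr[y-9:y+10,x-11:x+12])
E
```

```text
[ 0.50108877 -0.29925678  0.28310036] [-3.13778066e+00 -8.42869962e-02 -1.74196610e-03] [-0.54  0.4   0.36  1.53  0.    2.55] 0.01864064359686513 [ 0.00103756  0.00270849 -0.99999579]
turn [-0.005 -0.002  0.107] shift [ 0.02   0.534 -0.02 ] minrows 1.3
hole top [ 0.50408781 -0.35347603  0.09      ]
[381.12932061 321.7395954 ]
[[162 163 162 161 162 162 162 162 160 162 162 160 161 162 163 162 161 161
  161 161 159 159 162]
 [162 162 162 162 162 162 163 162 162 161 162 161 161 162 159 163 162 162
  160 161 161 160 160]
 [161 162 163 163 163 162 161 162 162 162 162 162 161 161 160 163 162 160
  161 162 160 160 159]
 [164 163 163 162 162 164 162 162 161 163 162 161 162 162 161 163 162 161
  162 160 160 162 160]
 [164 162 161 163 162 162 162 162 161 162 162 161 161 161 162 161 161 162
  163 162 160 161 161]
 [163 163 162 161 163 163 161 163 162 163 161 162 161 162 163 161 162 162
  163 162 161 160 161]
 [164 163 162 162 163 162 164 164 155 143 135 131 131 137 144 151 158 161
  161 161 162 160 161]
 [164 164 164 163 163 162 162 156 139 120 111 107 106 113 119 127 139 155
  164 162 161 162 1
[... 371 characters left out ...]
108 148 162 161 161]
 [162 164 163 165 166 163 163 160 149 143 146 146 145 130  99  83  79  77
  119 153 163 162 161]
 [162 162 163 162 164 164 165 165 163 162 164 169 171 167 158 132 104 127
  153 161 164 162 162]
 [163 163 163 163 165 164 164 164 164 164 163 165 167 169 170 164 157 158
  162 163 163 162 162]
 [164 162 164 162 163 164 164 163 163 164 163 163 163 164 164 165 164 162
  163 164 163 163 162]
 [164 164 162 163 165 163 166 164 164 164 163 162 163 163 163 163 163 162
  164 162 162 162 161]
 [163 164 163 163 163 163 164 165 165 163 163 163 164 163 161 163 165 163
  164 163 162 164 161]
 [143 163 165 161 163 163 164 166 164 164 166 163 164 164 163 163 163 162
  166 163 163 163 162]]
```

```bash
python3 - <<'E'
from h import *
f=load("pics/side_e.npy")
print(onz(f,382.7,321.9,.09),onz(f,382.7,321.5,.09),onz(f,382.4,321.9,.09))
E
```

```text
[ 0.50707496 -0.3534559   0.09      ] [ 0.50767467 -0.35268985  0.09      ] [ 0.5066329  -0.35323653  0.09      ]
```

Emit:
drive_tool --moves "0 0 0.05 0.01 0.27 0 -1; 0 0 0.107 0.02 0.534 0 -1; 0 0 0.107 0.02 0.534 0.2 -1; 0 0 0.107 0.02 0.534 0.4 -1; 0 0 0.107 0.02 0.534 0.6 -1; 0 0 0.107 0.02 0.534 0.6 -1; 0 0 0.107 0.02 0.534 0.6 -1; 0 0 0.107 0.02 0.534 0.6 -1"

```text
clock: 14.27
position: [0.5063, -0.3519, 0.2262]
ee_rot: [-3.141, 0.0, -0.006]
ft_force: [-0.2, -0.3, -0.1]
gripper_width: 0.0186
```

```bash
python3 look.py f; python3 - <<'E'
from h import *
f=load("pics/side_f.npy");gr=cv2.cvtColor(f["frame"],cv2.COLOR_BGR2GRAY)
from station import status
s=status.get_state();p,r=cur(s);P=p+r.apply([0,0,.1055])
for k in (.04,.06,.08,.1): 
    q=proj(f,[p+r.apply([0,0,k])])[0];v=int(round(q[1]));u=int(q[0]);print(q.round(2),v,u-9,gr[v,u-9:u+10])
q=proj(f,[P])[0].astype(int);print(q);print(gr[q[1]-3:q[1]+6,q[0]-8:q[0]+9])
E
```

```text
[ 0.5063018  -0.35187778  0.22615787] [-3.14096431e+00  4.72982964e-04 -6.48135877e-03] [-0.61  0.48  0.34  1.43  0.    2.53] 0.018561357909164123 14.2667 [-0.2 -0.3 -0.1]
toolz [ 4.12706211e-03  6.20996300e-04 -9.99991291e-01] toolx [ 9.99991439e-01 -3.02451929e-04  4.12687490e-03]
tip [ 0.50673721 -0.35181226  0.12065879]
side pred tip [384.29 306.79] origin 364 286 S [303.64 210.06]
top pred tip [419.5  221.29] origin 399 201 S [279.06 204.32]
[390.19 273.57] 274 381 [183 183 182 164 111  65  64  66  74  72  71  69  86 152 181 180 181 183
 182]
[388.53 283.99] 284 379 [ 13   9 113 163 144  63  62  65  73  74  70  71  69 144 179 181 182 181
 180]
[386.92 294.14] 294 377 [177 180 180 181 155  87  64  66  68  74  72  72  65 123 169 181 181 182
 180]
[385.34 304.01] 304 376 [ 97 100  97  91  78  59  63  66  72  72  71  64  96 157 182 181 181 180
 179]
[384 306]
[[100  98  97  94  79  63  64  67  70  71  70  69  78 152 183 181 183]
 [ 97 100  97  91  78  59  63  66  72  72  71  64  96 157 182 181 181]
 [ 96  97  96  91  77  62  62  67  72  72  71  65 115 165 181 179 177]
 [ 97  95  96  97  88  69  62  70  71  70  70  72 144 180 180 181 179]
 [ 96  98 135 160 136 102  91  69  73  71  70 112 158 177 179 181 180]
 [160 158 164 169 165 158 137  96  74  94 121 148 166 173 175 177 179]
 [168 168 167 167 168 168 164 158 158 161 161 164 164 169 171 173 175]
 [167 167 170 169 168 168 169 170 166 166 170 166 167 165 166 171 175]
 [166 166 167 169 167 168 168 169 169 168 168 168 167 165 164 168 171]]
```

```bash
python3 - <<'E'
from h import *
from station import status,grab_frame
a=load("pics/w2.npy");b=grab_frame("wrist");np.save("pics/w3.npy",b,allow_pickle=True)
for f in (a,b):
    g=cv2.cvtColor(f["frame"],cv2.COLOR_BGR2GRAY)
    print(g[174:192,276:285].mean(1).round().astype(int), g[370:400,276:285].mean(1).round().astype(int)); print(g[230,250:310])
p,r=cur(status.get_state());print(p)
E
```

```text
[115 102  98  95  95  94  94  79  43  10   8   5  11   7   7   8   9   9] [ 16  17  18  16  15  19  15  16  15  15  16  28  79 140 175 157 113  65
  28  10  11  10  11  10   7   7  14  10  10  11]
[193 191 194 191 190 178 124  51  12  10  29  19  21  11  14  17  20  19
  17  20  21  17  24  15  24  17  14  23  18  21  22  17  21  20  16  21
  14  14  21  11  17  13  13  23  26  19  17  19  24  15  14  11   9  13
  80 156 186 189 186 183]
[165 162 163 166 169 167 163 144  91  33   9   7   9   7   7   9  10   7] [ 19  16  16  17  16  17  17  16  13  16  15  15  41 100 159 184 169 114
  48   9   8   9  14   9  11   8  12  10  11  11]
[191 189 194 191 191 185 145  80  24  21  17  16  21  24  19  17  20  23
  21  20  24  25  24  17  18  17  22  15  22  17  28  26  21   6  20  19
  10  20  17  18  18  19  24  17  19  18  20  20  19  10  17  23   0  10
  38 100 151 173 179 176]
[ 0.50671801 -0.35264358  0.22652038]
```

Emit:
drive_tool --moves "0 0 0 0.013 0.01 0 -1; 0 0 0 0.013 0.01 0.1 -1; 0 0 0 0.013 0.01 0.2 -1; 0 0 0 0.013 0.01 0.27 -1; 0 0 0 0.013 0.01 0.31 -1; 0 0 0 0.013 0.01 0.34 -1; 0 0 0 0.013 0.01 0.37 -1; 0 0 0 0.013 0.01 0.37 -1"

```text
clock: 15.08
position: [0.5069, -0.3533, 0.1865]
ee_rot: [-3.139, 0.004, -0.002]
ft_force: [-0.5, 0.6, -0.8]
gripper_width: 0.0187
```

```bash
python3 - <<'E'
from station import status
s=status.get_state();print(s["position"],s["ft_force"],s["ft_torque"],s["ee_rot"])
E
```

```text
[ 0.50691004 -0.35325576  0.18654914] [-0.48316867  0.64753268 -0.75014533] [-0.06309688  0.02506792  0.00572762] [-3.13901903e+00  3.66601900e-03 -1.77901809e-03]
```

Emit:
drive_tool --moves "0 0 0 0 0 0.1 -1; 0 0 0 0 0 0.2 -1; 0 0 0 0 0 0.3 -1; 0 0 0 0 0 0.4 -1; 0 0 0 0 0 0.5 -1; 0 0 0 0 0 0.6 -1; 0 0 0 0 0 0.6 -1"

```text
clock: 15.67
position: [0.5062, -0.3525, 0.1243]
ee_rot: [-3.137, 0.003, 0.002]
ft_force: [0.4, -1.4, -2.2]
gripper_width: 0.0189
```

Emit:
drive_tool --moves "0 0 0 0 0 0.03 -1; 0 0 0 0 0 0.06 -1; 0 0 0 0 0 0.09 -1; 0 0 0 0 0 0.1 -1; 0 0 0 0 0 0.1 -1"

```text
clock: 16.08
position: [0.5074, -0.3533, 0.1174]
ee_rot: [-3.14, 0.003, -0.003]
ft_force: [0.5, -0.1, -0.4]
gripper_width: 0.0187
```

Emit:
drive_tool --moves "0 0 0 0 0 0.01 -1; 0 0 0 0 0 0.015 -1; 0 0 0 0 0 0.015 -1; 0 0 0 0 0 0.015 -0.4; 0 0 0 0 0 0.015 -0.2; 0 0 0 0 0 0.015 0.1; 0 0 0 0 0 0.015 0.1; 0 0 0 0 0 0.015 0.1"

```text
clock: 16.75
position: [0.5075, -0.3534, 0.1161]
ee_rot: [-3.14, 0.004, -0.004]
ft_force: [0.8, 0.7, 0.7]
gripper_width: 0.0468
```

Emit:
drive_tool --moves "0 0 0 0 0 -0.1 0.1; 0 0 0 0 0 -0.3 0.1; 0 0 0 0 0 -0.6 0.1; 0 0 0 0 0 -0.95 0.1; 0 0 0 0 0 -0.95 0.1; 0 0 0 0 0 -0.95 0.1"

```text
clock: 17.25
position: [0.5089, -0.3546, 0.2151]
ee_rot: [3.139, -0.003, 0.013]
ft_force: [0.2, 0.6, -0.1]
gripper_width: 0.0469
```

```bash
python3 - <<'E'
from h import *
from station import status,grab_frame
s=status.get_state();p,r=cur(s);print(p,r.as_rotvec(),s["gripper_width"],s["joint_positions"])
w=grab_frame("wrist");np.save("pics/w4.npy",w,allow_pickle=True);g=grab_frame("side");np.save("pics/side_g.npy",g,allow_pickle=True)
a=w["frame"];b=g["frame"][160:380,220:440]
cv2.imwrite("pics/after.png",np.hstack([cv2.resize(a,(440,330)),cv2.resize(b,(330,330))]))
E
```

```text
[ 0.50885129 -0.35462687  0.2150598 ] [ 3.13900945 -0.00347909  0.01328988] 0.046929987212908565 [-0.60999854  0.48407055  0.3165343   1.39485401  0.00274871  2.53382234]
```

View pics/after.png

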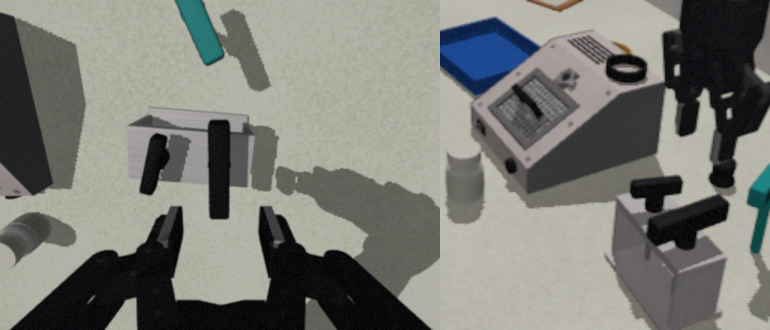

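The key is back in the stand, the tab sideways, and the bystanders look untouched. Now I measure the pull in the side view and compare with the top.

```bash
python3 - <<'E'
from h import *
from station import status,grab_frame
g=load("pics/side_g.npy");t=grab_frame("top");np.save("pics/top_g.npy",t,allow_pickle=True)
for nm,f,c0 in (("side",g,(.488,-.0075,.1)),("top",t,(.488,-.0075,.1))):
    c=proj(f,[c0])[0];x,y=c.astype(int);gr=cv2.cvtColor(f["frame"],cv2.COLOR_BGR2GRAY)
    m=(gr<(38 if nm=="side" else 42)).astype(np.uint8);k=np.zeros_like(m);k[y-22:y+23,x-25:x+26]=1;m*=k
    cn=max(cv2.findContours(m,0,1)[0],key=cv2.contourArea);r=cv2.minAreaRect(cn)
    print(nm,c,r,cv2.boxPoints(r).round(1).tolist())
    n=np.array([-.5,0,.866])
    # predicted bar box corners for guess
    C=np.array([.4905,-.0078,.0996]);u=np.array([.866,0,.5])
    for off in (7*n,-7*n): print("pred",proj(f,[C+off/1000+a*u*.005+b*np.array([0,.03,0]) for a in(-1,1) for b in (-1,1)]).round(1).tolist())
E
```

```text
side [276.48008287 222.90676759] ((277.7500305175781, 227.25), (26.870058059692383, 4.949747085571289), 45.0) [[266.5, 219.5], [270.0, 216.0], [289.0, 235.0], [285.5, 238.5]]
pred [[280.7, 228.7], [268.3, 216.1], [284.4, 225.7], [271.8, 213.3]]
pred [[283.6, 232.8], [271.1, 220.2], [287.2, 229.9], [274.6, 217.4]]
top [279.40645379 231.90535031] ((279.5, 232.5), (7.0, 23.0), 90.0) [[268.0, 229.0], [291.0, 229.0], [291.0, 236.0], [268.0, 236.0]]
pred [[291.6, 233.7], [267.5, 234.0], [291.6, 229.9], [267.4, 230.2]]
pred [[291.4, 231.7], [267.6, 232.0], [291.4, 227.9], [267.5, 228.2]]
```

```bash
python3 - <<'E'
from h import *
for nm in ("side_g","top_g"):
    f=load(f"pics/{nm}.npy");gr=cv2.cvtColor(f["frame"],cv2.COLOR_BGR2GRAY)
    print(nm); print(gr[212:242,264:294] if nm[0]=="s" else gr[224:242,262:297:2])
E
```

```text
side_g
[[159 159 160 159 159 161 162 161 163 162 147 115  98  90  90  84  69  66
   80  95  89  61  79  92  93  91  93  92  93 124]
 [158 159 159 159 159 161 162 161 155 133 107  94  91  92  82  61  58  59
  102 124 102  60  65  82  91  92  93  92  88  87]
 [159 159 161 162 161 161 161 152 124 100  90  92  90  75  63  72  93 113
  105 113 131 118  86  69  77  91  92  93  92  96]
 [159 161 162 163 162 144 112 104 101  92  93  88  67  60  62 109 137 123
   99 112 137 135 102  74  84  83  87  89  94  96]
 [161 161 163 162 144  91  45  56  82  92  85  69  65  82 103 108 120 129
  124 118 113 120 126 125 102  61  76  90  91  93]
 [160 160 150 116  72  35  14  23  50  66  62  58 100 118 105 100  91 107
  120 107 100 112 112 115 112  84  73  79  88  90]
 [159 161 149 100  27  18  21  20  27  38  52  72 110 127 119 115 112 103
  116 123 111  98  97 103 118 105  72  64  73  85]
 [160 151 125  88  47  20  21  27  20  24  57 105 108  96 127 139 123  97
  107 128 132 112  98 106 111 117  98  80  79  72]
 [145 113  94  92  71  37  14  24  21  15  32  66  90 115 119 118 124 121
  123 119 117 134 1
[... 2990 characters left out ...]
37 34 56 59 61]
 [70 59 59 37 35 50 60 60 59 60 54 54 54 34 33 48 60 61]
 [68 60 62 37 36 37 45 43 44 44 41 40 41 34 34 44 58 58]
 [68 59 60 36 33 33 37 31 34 34 35 34 33 34 35 48 58 60]
 [70 56 62 40 33 34 34 34 34 34 34 34 33 35 34 47 52 61]
 [68 60 66 39 35 34 36 35 36 37 35 34 33 33 35 45 49 61]
 [69 63 70 38 35 35 34 34 34 35 35 35 32 35 36 51 56 70]
 [75 74 79 51 43 41 39 39 38 40 43 42 44 41 46 48 52 57]
 [67 69 75 69 56 55 46 47 46 49 51 48 52 47 53 48 50 48]
 [68 68 69 74 64 71 52 58 52 55 52 54 57 53 57 55 56 54]
 [75 77 78 83 71 77 61 56 53 55 52 49 57 50 56 52 54 50]
 [66 71 73 76 67 76 64 54 49 52 49 48 53 48 53 50 51 49]
 [67 70 72 74 68 78 72 63 51 55 52 52 56 54 59 54 58 55]]
```

```bash
python3 - <<'E'
from h import *
from station import status
t=load("pics/top_g.npy");print("jar",onz(t,301,282,.075))
p,r=cur(status.get_state())
C=np.array([.486,-.0078,.097]);n=np.array([-.5,0,.866]);G=C-.015*n;g=np.pi/6;q=np.pi/2
print(G)
plan(p,r,[([.485,-.27,.26],down(.4,.1)),([.465,-.19,.26],down(.8,.22)),([.45,-.10,.26],down(1.2,.36)),([.43,-.02,.23],down(q,g)),(G+.09*n,down(q,g)),(G+.01*n,down(q,g))])
E
```

```text
jar [ 0.36489112 -0.0597848   0.075     ]
[ 0.4935  -0.0078   0.08401]
turn [-0.045  0.195 -0.804] shift [-0.218 -0.832 -0.496] minrows 3.3
turn [-0.136  0.199 -0.799] shift [ 0.128 -0.814 -0.02 ] minrows 3.3
turn [-0.237  0.152 -0.799] shift [ 0.544 -0.732 -0.033] minrows 3.4
turn [-0.323  0.061 -0.74 ] shift [ 0.64  -0.563  0.21 ] minrows 3.2
turn [0. 0. 0.] shift [ 0.122 -0.18   0.682] minrows 1.7
turn [0. 0. 0.] shift [0.  0.  0.8] minrows 1.9
```

Emit:
drive_tool --moves "0 0 0 -0.05 -0.2 -0.25 0.1; -0.011 0.05 -0.2 -0.1 -0.4 -0.4 0.1; -0.022 0.1 -0.4 -0.15 -0.6 -0.496 0.1; -0.033 0.15 -0.6 -0.2 -0.8 -0.496 0.1; -0.045 0.195 -0.804 -0.218 -0.832 -0.496 0.1; -0.045 0.195 -0.804 -0.218 -0.832 -0.496 0.1"

```text
clock: 17.9
position: [0.4838, -0.2687, 0.26]
ee_rot: [3.055, 0.623, 0.153]
ft_force: [0.0, -0.6, 1.0]
gripper_width: 0.0468
```

Emit:
drive_tool --moves "-0.034 0.05 -0.2 0.03 -0.2 -0.005 0.1; -0.07 0.1 -0.4 0.06 -0.4 -0.01 0.1; -0.1 0.15 -0.6 0.1 -0.6 -0.015 0.1; -0.136 0.199 -0.799 0.128 -0.814 -0.02 0.1; -0.136 0.199 -0.799 0.128 -0.814 -0.02 0.1"

```text
clock: 18.32
position: [0.4626, -0.1876, 0.2587]
ee_rot: [2.803, 1.187, 0.307]
ft_force: [-0.4, 1.0, -0.1]
gripper_width: 0.0464
```

Emit:
drive_tool --moves "-0.06 0.04 -0.2 0.14 -0.18 -0.008 0.1; -0.12 0.08 -0.4 0.27 -0.36 -0.016 0.1; -0.18 0.11 -0.6 0.4 -0.55 -0.025 0.1; -0.237 0.152 -0.799 0.544 -0.732 -0.033 0.1; -0.237 0.152 -0.799 0.544 -0.732 -0.033 0.1"

```text
clock: 18.73
position: [0.4483, -0.098, 0.2588]
ee_rot: [2.399, 1.645, 0.436]
ft_force: [-0.3, 0.3, -0.1]
gripper_width: 0.047
```

Emit:
drive_tool --moves "-0.08 0.015 -0.185 0.16 -0.14 0.05 0.1; -0.16 0.03 -0.37 0.32 -0.28 0.1 0.1; -0.24 0.045 -0.55 0.48 -0.42 0.16 0.1; -0.323 0.061 -0.74 0.64 -0.563 0.21 0.1; -0.323 0.061 -0.74 0.64 -0.563 0.21 0.1; -0.323 0.061 -0.74 0.64 -0.563 0.21 0.1"

```text
clock: 19.23
position: [0.4297, -0.0202, 0.2291]
ee_rot: [1.93, 1.926, 0.514]
ft_force: [1.4, -0.5, 0.3]
gripper_width: 0.0471
```

Emit:
drive_tool --moves "0 0 0 0.06 -0.09 0.2 0.1; 0 0 0 0.122 -0.18 0.45 0.1; 0 0 0 0.122 -0.18 0.682 0.1; 0 0 0 0.122 -0.18 0.682 0.1; 0 0 0 0.122 -0.18 0.682 0.1; 0 0 0 0.122 -0.18 0.682 0.1"

```text
clock: 19.73
position: [0.4506, -0.0091, 0.1637]
ee_rot: [1.927, 1.923, 0.517]
ft_force: [0.8, 0.2, 0.4]
gripper_width: 0.0469
```

```bash
python3 - <<'E'
from h import *
from station import status,grab_frame
s=status.get_state();p,r=cur(s);print(p,r.as_matrix().round(3).tolist(),s["joint_positions"].round(2))
C=np.array([.486,-.0078,.097]);n=np.array([-.5,0,.866]);G=C-.015*n;g=np.pi/6;q=np.pi/2
plan(p,r,[(G+.04*n,down(q,g)),(G,down(q,g))])
w=grab_frame("wrist");np.save("pics/w5.npy",w,allow_pickle=True)
u=np.array([.866,0,.5])
print("pred barcentre px",proj(w,[C+.007*n,C+.007*n+[0,.03,0],C+.007*n-[0,.03,0],p]).round(1).tolist())
gr=cv2.cvtColor(w["frame"],cv2.COLOR_BGR2GRAY);m=(gr<45).astype(np.uint8);
for cn in cv2.findContours(m,0,1)[0]:
    if cv2.contourArea(cn)>300: print(cv2.boundingRect(cn),cv2.minAreaRect(cn))
cv2.imwrite("pics/w5.png",w["frame"])
E
```

```text
[ 0.45060135 -0.0090527   0.16365597] [[0.002, 0.865, 0.502], [1.0, -0.002, -0.002], [-0.001, 0.502, -0.865]] [-0.03 -0.16 -0.76  0.45  0.01  1.55]
turn [ 0.004  0.004 -0.003] shift [ 0.013 -0.028  0.504] minrows 1.2
turn [0. 0. 0.] shift [0.  0.  0.4] minrows 1.0
pred barcentre px [[276.2, 221.0], [276.0, 178.7], [276.5, 259.8], [280.1, 274.1]]
(14, 263, 534, 157) ((280.5, 341.0), (156.0, 533.0), 90.0)
(410, 222, 59, 70) ((438.80010986328125, 255.40003967285156), (51.876773834228516, 67.9764633178711), 26.56505012512207)
(269, 171, 15, 89) ((276.0, 215.0), (88.0, 14.0), 90.0)
```

The wrist view puts the pull at column 276 against a predicted 276.2, so it agrees. I'll descend and grip.

Emit:
drive_tool --moves "0 0 0 0.013 -0.028 0.25 0.1; 0 0 0 0.013 -0.028 0.5 0.1; 0 0 0 0.013 -0.028 0.65 0.1; 0 0 0 0.013 -0.028 0.8 0.1; 0 0 0 0.013 -0.028 0.9 0.1; 0 0 0 0.013 -0.028 0.9 0.1; 0 0 0 0.013 -0.028 0.9 0.1"

```text
clock: 20.37
position: [0.4925, -0.0073, 0.0839]
ee_rot: [1.926, 1.925, 0.517]
ft_force: [-0.2, -0.6, -0.2]
gripper_width: 0.0468
```

Emit:
drive_tool --moves "0 0 0 0 0 0 -0.3; 0 0 0 0 0 0 -0.6; 0 0 0 0 0 0 -1; 0 0 0 0 0 0 -1; 0 0 0 0 0 0 -1; 0 0 0 0 0 0 -1; 0 0 0 0 0 0 -1; 0 0 0 0 0 0 -1"

```text
clock: 21.03
position: [0.4922, -0.007, 0.0844]
ee_rot: [1.924, 1.925, 0.518]
ft_force: [-3.6, -0.5, 6.4]
gripper_width: 0.0086
```

Gripped (about 10 mm wide). I'll lift along the axis.

Emit:
drive_tool --moves "0 0 0 0 0 -0.08 -1; 0 0 0 0 0 -0.16 -1; 0 0 0 0 0 -0.26 -1; 0 0 0 0 0 -0.4 -1; 0 0 0 0 0 -0.6 -1; 0 0 0 0 0 -0.8 -1; 0 0 0 0 0 -1 -1; 0 0 0 0 0 -1 -1"

```text
clock: 21.7
position: [0.4414, -0.0069, 0.1729]
ee_rot: [1.923, 1.923, 0.52]
ft_force: [1.0, -0.9, -2.5]
gripper_width: 0.0087
```

```bash
python3 - <<'E'
from h import *
from station import status
s=status.get_state();p,r=cur(s);print(p,r.as_rotvec(),s["gripper_width"],s["ft_force"])
t=load("pics/top0.npy");hsv=cv2.cvtColor(t["frame"],cv2.COLOR_BGR2HSV)
# tray floor: brighter blue
b=t["frame"][:,:,0]; print(b[175:255:4,165].tolist(), b[213,124:216:3].tolist())
q=np.pi/2;Y=q+.115
X=np.array([.549,.29])
plan(p,r,[([.44,.05,.24],down(q,.40)),([.46,.13,.25],down(q+.04,.26)),([.49,.21,.25],down(q+.08,.12)),([.535,.275,.24],down(Y)),([.549,.29,.15],down(Y)),([.549,.29,.06],down(Y))])
E
```

```text
[ 0.44135225 -0.00688704  0.17286728] [1.92293639 1.92343538 0.52009897] 0.008704101357194242 [ 0.95007035 -0.87065082 -2.45100635]
[108, 109, 67, 56, 90, 91, 91, 91, 90, 92, 91, 92, 91, 91, 90, 90, 91, 71, 66, 108] [105, 107, 57, 57, 58, 91, 92, 92, 92, 93, 92, 91, 92, 90, 90, 91, 91, 90, 89, 91, 91, 89, 88, 88, 88, 88, 88, 90, 54, 64, 106]
turn [0.258 0.002 0.001] shift [ 0.568  0.327 -0.587] minrows 2.1
turn [ 0.28   0.006 -0.08 ] shift [ 0.8    0.223 -0.014] minrows 2.0
turn [ 0.28   0.017 -0.08 ] shift [0.788 0.322 0.077] minrows 2.0
turn [ 0.239  0.023 -0.07 ] shift [0.613 0.485 0.153] minrows 1.9
turn [0. 0. 0.] shift [0.133 0.156 0.9  ] minrows 2.2
turn [0. 0. 0.] shift [ 0.  -0.   0.9] minrows 2.2
```

Emit:
drive_tool --moves "0 0 0 0.05 0.08 -0.2 -1; 0.06 0 0 0.15 0.16 -0.35 -1; 0.12 0 0 0.28 0.24 -0.5 -1; 0.19 0 0 0.42 0.3 -0.587 -1; 0.258 0 0 0.568 0.327 -0.587 -1; 0.258 0 0 0.568 0.327 -0.587 -1"

```text
clock: 22.2
position: [0.4425, 0.0521, 0.2382]
ee_rot: [2.001, 2.007, 0.405]
ft_force: [1.6, -0.8, -1.9]
gripper_width: 0.0089
```

Emit:
drive_tool --moves "0.07 0 -0.02 0.2 0.055 0 -1; 0.14 0 -0.04 0.4 0.11 -0.01 -1; 0.21 0 -0.06 0.6 0.17 -0.01 -1; 0.28 0.006 -0.08 0.8 0.223 -0.014 -1; 0.28 0.006 -0.08 0.8 0.223 -0.014 -1"

```text
clock: 22.62
position: [0.4623, 0.1325, 0.246]
ee_rot: [2.038, 2.129, 0.263]
ft_force: [0.1, 0.6, -1.0]
gripper_width: 0.0088
```

Emit:
drive_tool --moves "0.07 0 -0.02 0.2 0.08 0.02 -1; 0.14 0.008 -0.04 0.4 0.16 0.04 -1; 0.21 0.012 -0.06 0.6 0.24 0.06 -1; 0.28 0.017 -0.08 0.788 0.322 0.077 -1; 0.28 0.017 -0.08 0.788 0.322 0.077 -1"

```text
clock: 23.03
position: [0.4923, 0.2122, 0.2442]
ee_rot: [2.07, 2.248, 0.118]
ft_force: [1.0, 0.8, -2.3]
gripper_width: 0.0088
```

Emit:
drive_tool --moves "0.06 0.006 -0.018 0.15 0.12 0.04 -1; 0.12 0.012 -0.035 0.3 0.24 0.08 -1; 0.18 0.018 -0.052 0.46 0.36 0.12 -1; 0.239 0.023 -0.07 0.613 0.485 0.153 -1; 0.239 0.023 -0.07 0.613 0.485 0.153 -1; 0.239 0.023 -0.07 0.613 0.485 0.153 -1"

```text
clock: 23.53
position: [0.5355, 0.2743, 0.2333]
ee_rot: [-2.087, -2.343, 0.012]
ft_force: [0.1, 0.3, -2.0]
gripper_width: 0.0085
```

```bash
python3 - <<'E'
from h import *
from station import status,grab_frame
s=status.get_state();p,r=cur(s);print(p,r.as_matrix().round(3).tolist(),s["gripper_width"],s["ft_force"],s["ft_torque"])
t=load("pics/top0.npy");b=t["frame"][:,:,0].astype(int)-t["frame"][:,:,2]
m=((t["frame"][:,:,0]>78)&(b>40)).astype(np.uint8);m[:,:120]=0;m[:,225:]=0
cn=max(cv2.findContours(m,0,1)[0],key=cv2.contourArea);rc=cv2.minAreaRect(cn);print(rc)
for q in cv2.boxPoints(rc): print(q,onz(t,*q,.004).round(4),onz(t,*q,.03).round(4))
q=np.pi/2+.115
plan(p,r,[([.549,.29,.15],down(q)),([.549,.29,.06],down(q)),([.549,.29,.026],down(q))])
w=grab_frame("side");
cv2.imwrite("pics/hold.png",w["frame"][80:300,150:400])
E
```

```text
[0.53548504 0.2742867  0.23334735] [[-0.115, 0.993, -0.008], [0.993, 0.115, -0.003], [-0.002, -0.008, -1.0]] 0.008524080801979328 [ 0.11258663  0.34184148 -1.97724182] [-0.00713024 -0.01930817  0.06509201]
((171.26925659179688, 214.6538543701172), (54.20317840576172, 70.57575988769531), 82.87498474121094)
[132.89233 192.13847] [0.6207 0.3999 0.004 ] [0.6138 0.3905 0.03  ]
[202.9231  183.38463] [0.6435 0.2046 0.004 ] [0.6361 0.1997 0.03  ]
[209.64618 237.16924] [0.491  0.1824 0.004 ] [0.4872 0.1781 0.03  ]
[139.61542 245.92308] [0.4694 0.3725 0.004 ] [0.4661 0.3637 0.03  ]
turn [-0.016  0.004  0.001] shift [0.142 0.159 0.832] minrows 2.1
turn [0. 0. 0.] shift [ 0.  -0.   0.9] minrows 2.2
turn [0. 0. 0.] shift [ 0.   -0.    0.34] minrows 0.8
```

Emit:
drive_tool --moves "-0.016 0.004 0 0.08 0.09 0.2 -1; -0.016 0.004 0 0.14 0.19 0.4 -1; -0.016 0.004 0 0.14 0.19 0.6 -1; -0.016 0.004 0 0.14 0.19 0.83 -1; -0.016 0.004 0 0.14 0.19 0.83 -1; -0.016 0.004 0 0.14 0.19 0.83 -1"

```text
clock: 24.08
position: [0.5507, 0.2894, 0.1524]
ee_rot: [-2.09, -2.345, -0.0]
ft_force: [-0.1, -0.3, -1.9]
gripper_width: 0.0087
```

Emit:
drive_tool --moves "0 0 0 0 0 0.2 -1; 0 0 0 0 0 0.4 -1; 0 0 0 0 0 0.6 -1; 0 0 0 0 0 0.8 -1; 0 0 0 0 0 1 -1; 0 0 0 0 0 1 -1; 0 0 0 0 0 1 -1"

```text
clock: 24.67
position: [0.5526, 0.2909, 0.0542]
ee_rot: [2.089, 2.345, 0.006]
ft_force: [0.8, -0.0, -2.1]
gripper_width: 0.0085
```

```bash
python3 - <<'E'
from h import *
from station import status,grab_frame
s=status.get_state();p,r=cur(s);print(p,r.as_matrix().round(3).tolist(),s["gripper_width"],s["ft_force"],s["ft_torque"])
E
```

```text
[0.55262143 0.29092047 0.0541778 ] [[-0.115, 0.993, 0.003], [0.993, 0.115, 0.002], [0.002, 0.003, -1.0]] 0.008462727482075294 [ 0.82567326 -0.0266832  -2.14577665] [-0.01850025  0.01838059 -0.00783128]
```

Emit:
drive_tool --moves "0 0 0 0 0 0.06 -1; 0 0 0 0 0 0.12 -1; 0 0 0 0 0 0.18 -1; 0 0 0 0 0 0.22 -1; 0 0 0 0 0 0.25 -1; 0 0 0 0 0 0.27 -1; 0 0 0 0 0 0.27 -1; 0 0 0 0 0 0.27 -1"

```text
clock: 25.33
position: [0.5527, 0.2914, 0.026]
ee_rot: [2.089, 2.345, 0.005]
ft_force: [-0.8, -0.3, -2.4]
gripper_width: 0.0086
```

Emit:
drive_tool --moves "0 0 0 0 0 0.01 -1; 0 0 0 0 0 0.02 -1; 0 0 0 0 0 0.03 -1; 0 0 0 0 0 0.03 -1; 0 0 0 0 0 0.03 -1"

```text
clock: 25.75
position: [0.553, 0.2917, 0.0252]
ee_rot: [2.089, 2.345, 0.008]
ft_force: [-3.3, -0.9, 8.7]
gripper_width: 0.0085
```

Contact (9 N upwards): the filter is on the tray floor. Release and retreat.

Emit:
drive_tool --moves "0 0 0 0 0 0 -0.6; 0 0 0 0 0 0 -0.3; 0 0 0 0 0 0 0; 0 0 0 0 0 0 0; 0 0 0 0 0 0 0; 0 0 0 0 0 0 0"

```text
clock: 26.25
position: [0.5527, 0.2913, 0.0228]
ee_rot: [2.089, 2.345, 0.005]
ft_force: [0.3, 0.3, 0.5]
gripper_width: 0.0426
```

Emit:
drive_tool --moves "0 0 0 0 0 -0.1 0; 0 0 0 0 0 -0.3 0; 0 0 0 0 0 -0.6 0; 0 0 0 0 0 -1 0; 0 0 0 0 0 -1 0"

```text
clock: 26.67
position: [0.5569, 0.2935, 0.1325]
ee_rot: [2.086, 2.341, 0.027]
ft_force: [1.1, 1.2, 1.6]
gripper_width: 0.0426
```

Emit:
drive_tool --moves "0 0 0 0 -0.3 -0.3 0; 0 0 0 0 -0.6 -0.6 0; 0 0 0 0 -1 -0.8 0; 0 0 0 0 -1 -0.8 0; 0 0 0 0 -1 -0.8 0; 0 0 0 0 -1 -0.8 0"

```text
clock: 27.17
position: [0.4534, 0.2798, 0.2035]
ee_rot: [2.088, 2.345, 0.009]
ft_force: [0.5, 0.5, 0.5]
gripper_width: 0.0426
```

```bash
python3 - <<'E'
from h import *
from station import status,grab_frame
s=status.get_state();print(s["position"],s["gripper_width"],s["ft_force"],s["clock"])
t=grab_frame("top");g=grab_frame("side")
np.save("pics/top_z.npy",t,allow_pickle=True);np.save("pics/side_z.npy",g,allow_pickle=True)
cv2.imwrite("pics/z.png",np.vstack([cv2.resize(np.clip(t["frame"][120:320,120:440]*1.7,0,255).astype(np.uint8),(640,400)),cv2.resize(np.hstack([g["frame"][160:300,180:340],g["frame"][260:400,320:480]]),(457,200)) if 0 else cv2.resize(g["frame"][160:380,160:480][0:220],(640,200))]))
E
```

```text
[0.4533848  0.27979071 0.20347304] 0.042592017425758306 [0.45396978 0.54982858 0.50133486] 27.1667
```

View pics/z.png

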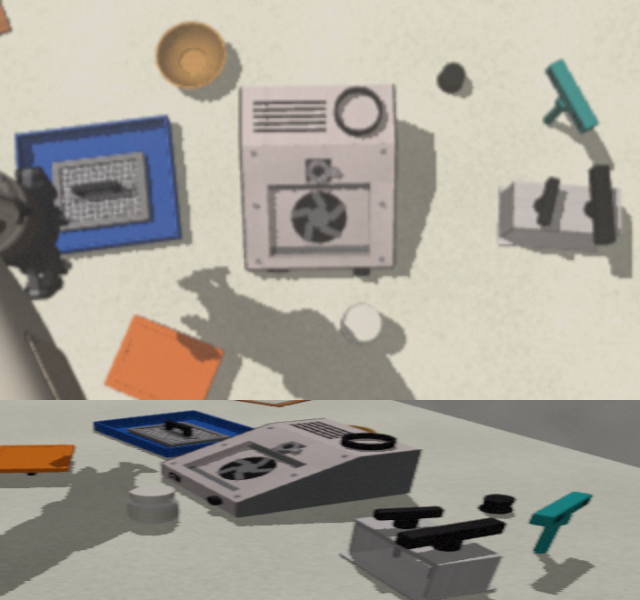

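The filter lies flat and centred in the tray with its pull up, the tab is sideways, both keys are in the stand, and the bystanders are in place. The arm is clear, so I'll hand in.

```bash
python3 -c "
from station import ctrl;print(ctrl.sign_off())"
```

```text
the job is handed in; nothing more can be done
None
```

The job is done and handed in at about 27 s of the 72 s allowed; the sign-off gave no verdict.

- **Key and tab:** I pushed the larger key home in the socket. The tip was about 15.3 mm deep against 15 mm nominal, with 17 N along the axis. I then turned the tab anticlockwise until it pointed to the −y side, about 1.4 rad judging from the picture.
- **Key return:** The key is back upright in its original hole. I let go within about 0.5 mm of the height at which I first gripped it. In the last pictures it stands with its ferrule on the stand's top.
- **Filter:** I lifted it straight out by its pull and lowered it until it touched the tray floor, 9 N upwards, before letting go. The last pictures show it flat and near the centre of the tray, pull upwards. The small key, jar, pan and loupe look where they were, and the arm was clear with no force beyond sensor noise.

**Checks that disagreed:**
- The top and side cameras differed by 2 to 3 mm. I settled this by comparing the key with the socket in the images.
- My first estimate of the pull was about 5 mm too far up the slope. I corrected it, and the wrist camera confirmed the new position.
- Before the key went back, the side view showed its shaft about 1 px off the prediction, while the wrist view showed only 0.3 mm of slip. It went into the hole without force.

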